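Change over the bangle roller to a new strip width

TASK

Set up the bench bangle roller for the next strip: thread the wide guide disc onto its post, then all the 50 mm forming rings that lie on the bench, then the narrow keeper collar on top, each fully home and flat. Then stand the setting gauge on the base plate with its blade in the gap between the forming rings and the pressure roll and turn the adjusting screw clockwise until the blade is just lightly nipped with nothing holding it, draw the gauge out without altering the setting, and stand it upright back on its narrow raised rest. Leave the rest of the bench as it is.

Things in the scene. Friction and masses are not known exactly. Their poses are not given: they have to be found in the camera images.
- seat (a point): Green cast bangle roller (level, base plate 240 x 210 x 16 mm) with a vertical steel post, 20 mm thick, rising 50 mm above this point (top 7 mm tapered to 9 mm). Point on the post's axis, on the 40 mm shoulder that carries the stack, 28 mm above the bench. Axes are the machine's: z up, x from the post to the pressure roll and screw, y left. Housing from x = 66 mm, 78 mm high over the bench.
- gap (a point): Point on the machine on the rim of the forming rings, at x = 25, z = 18 mm in the axes of seat; the gap runs from here along +x to the pressure roll. Beside it, at x = 20 to 45, y = -37 to -100 mm, the base plate (top 16 mm above the bench) is bare: the gauge's handle stands there, centre at y about -62 mm, blade pointing along the machine's +y.
- roll_face (a point): Nearest point of the pressure roll to the post, on its rim, 18 mm above the shoulder. Upright steel roller, 32 mm in diameter, spanning 10 to 32 mm above the shoulder; it slides along the machine's x and is sprung (6 N per mm) in its carriage. At the start it stands 9.5 to 12.5 mm from the forming rings' rim.
- disc_c (a point): Guide disc: plain flat steel ring, 60 mm outside, 22.4 mm bore, 8 mm thick, the widest of the set, lying flat. Point at its centre, half-way up; z is its axis.
- collar_c (a point): Keeper collar: steel ring, 38 mm outside, 22.4 mm bore, 14 mm tall, the narrowest and tallest of the set, standing flat. Point at its centre, half-way up; z is its axis.
- gauge_c (a point): Setting gauge, 0.3 kg, standing upright on its rest: dark wooden handle block 50 long (x), 24 wide (y), 68 mm tall, with a steel blade 5 mm thick (y), 22 mm high, sticking out 61 mm from its +x end, lower edge 23.5 mm above the foot. Point at the block's centre, 34 mm above the foot. Stood on the base plate, its blade clears the guide disc by 3.5 mm.
- blade (a point): Point in the middle of the gauge's blade, 62 mm from the handle's centre along its x, at mid-height of the blade.
- rest_top (a point): The gauge's wooden rest: a raised bar 90 mm long (x), only 18 mm wide (y), top 40 mm above the bench, on a 110 x 60 x 10 mm foot. Point at the middle of the bar's top. The gauge stands upright on it, the handle's length along the bar, blade to either end.
- screw_bar (a point): Centre of the steel cross bar (60 mm long, 14 wide, 30 tall) on the vertical adjusting screw, where to grip it; 121 mm above the bench, 107 mm from the post along the machine's x. The bar's length is its own x axis, along the machine's x when the screw reads 0. In the axes of seat a crank grip (110 mm high over the bench) stands at x = 138, y = 155 mm, an outfeed roll (62 mm high) at x = 50, y = 78 mm.
- screw (a joint): Adjusting screw, rad, 0 to 6, starting at 0 to 1.2; grows as it is turned clockwise seen from above and drives the pressure roll's carriage towards the post, 2.5 mm per rad; it stays where it is left (friction 0.12 N m). With rings and gauge in place the roll meets the blade, and has taken up all slack, by about 3.5 rad; its spring then adds 15 N per rad.
- pressure (a joint): How far the pressure roll is pushed back into its carriage against its spring, m: 0 when nothing presses on it, 0.001 is 6 N.
- ring1_c (a point): Forming ring 1: plain flat steel ring, 50 mm outside, 22.4 mm bore, 8 mm thick, lying flat; two or three of these alike are there (None if absent). Point at its centre, half-way up; z is its axis.
- ring2_c (a point): Forming ring 2: plain flat steel ring, 50 mm outside, 22.4 mm bore, 8 mm thick, lying flat; two or three of these alike are there (None if absent). Point at its centre, half-way up; z is its axis.
- ring3_c (a point): Forming ring 3: plain flat steel ring, 50 mm outside, 22.4 mm bore, 8 mm thick, lying flat; two or three of these alike are there (None if absent). Point at its centre, half-way up; z is its axis.
- file: Bystander: wooden-handled scraper, to be left where it is.
- flux: Bystander: jar, to be left where it is.
- bangle: Bystander: copper bangle, to be left where it is.
- offcut: Bystander: brass strip, to be left where it is.
- benchblock: Bystander: steel bench block, to be left where it is.
There are look-alikes about, which are no part of the job. What is shaped like the part that bears ring3_c but brown or yellow is not meant. What is shaped like the part that bears collar_c but red is not meant.

How it is judged:
By the outcome, as a careful person would: the job done as asked, in the order asked, and still so for the second after the job is handed in, with the robot touching nothing.
Of ring1, ring2, ring3 only 2 to 3 are there at a start; the rules pass over those that are not, and their reading is None.
At some moment in a run one of disc, ring1, ring2, ring3, collar may be knocked a few centimetres aside while the robot is not near it.
It also fails if it takes over 210 s, if anything falls off the work surface, if the arm or the gripper's body presses on something with over 40 N, if the wrist force passes 120 N, or if a joint passes its speed limit or range.

ROBOT

A 6-joint arm with a two-finger parallel gripper is mounted at the origin on the work surface. World frame = base frame: x ahead of the robot, y to its left, z up, the work surface at z = 0. Lengths are in m, angles in rad, forces in N, time in s.
With the tool pointing down it reaches from about 0.35 to 0.975 m from the base axis. Payload 4.9 kg.
Tool frame: the origin (TCP) lies between the finger pads; the fingertips stand 22 mm ahead of it and the grasp point (between the pads) lies 3 mm ahead of it; z points along the fingers, y is the line along which they close (so a half turn about z gives the same grasp; the last joint's range is limited). The gripper opens to 85 mm and grips with 20 to 120 N. Pads are 22 mm wide; open, the fingers measure 114 mm over their backs; the gripper's body (76 mm by 85 mm) begins 54 mm behind the grasp point. The pads swing forward as they close: fully open they stand 13 mm farther back than shut.
Start: joints at [-1.465, 0.053, 1.613, -0, 1.476, -0.119], TCP at [0.139, -0.609, 0.253] pointing down, gripper open.
Joint ranges: [-3.01, 3.01], [-1.01, 2.22], [0.06, 2.58], [-1.02, 4.17], [0.09, 2.62], [-3.14, 3.14]. Speed limits (rad/s): [2.57, 2.57, 3.14, 3.14, 3.14, 3.14].

INTERFACE

Orientations are given as a unit quaternion [w, x, y, z].
In Python, from plant import state, grab_frame, get_calibration, job_done, recognise, regions_of gives the robot as it stands.
- The arm moves only by the tool apply_moves, never from a script. Its argument "targets" is a list of rows, each an object with "translation": the shift along the tool's x, y, z normalised to -1 to 1, where 1 is 100 mm, a list of three; "twist": the turn about the tool's z normalised to -1 to 1, where 1 is 0.1 rad; "hand": the opening, from 0 (shut) to 1 (fully open). A call has 1 to 8 rows; each row shifts and turns the commanded pose from where the row before left it, along the tool's axes as they then stand; what a row does not reach is not made up. A row lasts 1/10 s, in which the tool goes at most 50 mm and 8.59 degrees, less where a joint would pass 70% of its speed; a pose out of reach is approached as far as the arm can. A call with a number of a shift or a turn outside -1 to 1 is refused whole. A call with a gripper value outside its range is refused whole. The fingers move at their own pace and stop on an object; the grip force is fixed at half the most. Time passes only in rows, so rows that do not move let the fingers close. It gives the time, the measured TCP pose, the force, the opening and the grip force at its end, in the units of the state.
- state(): the state, without advancing time (a new reading comes with each control period).
- grab_frame(name): name is "scene" or "side" or "wrist"; returns the picture (384x512x3 uint8, red, green, blue); there is no depth.
- get_calibration(name): a dict with "camera_matrix" (3x3 intrinsics, pixels), "pose" (4x4, takes a point from camera to world coordinates). Camera axes: x right, y up, looking along -z (the intrinsics and any distortion apply to the point x, -y, -z); pixel columns grow to the right and rows downward; lengths in m; the calibration is good to about 2 mm. A picture is of the moment at which its call begins: read the wrist's pose just before it. get_calibration takes no time and is no camera call; for the wrist camera it gives the pose at the moment of the call.
- job_done(): hands the job in; it is judged then, once.
Trained networks look in the newest picture that a camera, given by its name, has taken for a name from the list of things; names that differ only in an ending like _2 or _b are one class to them, and where a whole thing is asked for, a point or a joint stands for the part that bears it (a point fixed in the world has none). Each returns a list of dicts, best first, with "score" (0 to 1); they miss things now and then, are a little off and sometimes report something else, mostly with a low value. They report only what shows in the picture. A call takes as long as a camera call. They do not tell look-alikes from the thing itself.
- recognise(camera, query): "point" ([x, y, z] in m, in world coordinates, good to about 4 mm: the middle of the surface that is visible of it).
- regions_of(camera, query): "pixels" (384x512 bool, what is visible of it).
The state is a dict: "time": time; "joint_pos": joint angles; "joint_vel": joint speeds; "joint_efforts": joint torques, N m; "tool_pos": TCP position; "tool_rot": TCP orientation; "contact_force": force on the tool from outside, world axes, zero at the start; "ft_torque": the same for the moment, N m; "gripper_width": opening from 0.0 (shut) to 1.0 (fully open); "grasp_force": force on a finger pad.
Only numpy, scipy, OpenCV 4.12 (cv2) and the standard library are available. Lean on these libraries where they do the work, as an engineer would, in place of code of your own. Each camera call takes 0.05 s, during which the arm holds its last target. There are 200 camera calls.

## Working session

There is one attempt and no reset: what is moved stays moved. The work goes in short steps, Python scripts to look and compute and a tool call to move; the robot and the scene stay as the last step left them, time stands still between calls to the robot, and variables do not carry over. Pictures are saved under pics/ and viewed, at most 14 in all, crops included, and the job is handed in when it is done.

Besides the shell and the picture viewer there is one more tool, called as name([rows], argument=value, ...), one row to a line, values as JSON. apply_moves: Moves the arm, as the interface text tells. Its arguments: {"type":"object","properties":{"targets":{"type":"array"}},"required":["targets"]}

```bash
mkdir -p pics; ls; cat > h.py <<'E'
import numpy as np, cv2
from plant import state, grab_frame, get_calibration, job_done, recognise, regions_of
def save(n,img,s=1,crop=None):
    if crop: r0,r1,c0,c1=crop; img=img[r0:r1,c0:c1]
    img=cv2.resize(img,None,fx=s,fy=s,interpolation=cv2.INTER_CUBIC)
    cv2.imwrite('pics/'+n+'.png',img[:,:,::-1])
def ray(c,u,v):
    K=np.array(c['camera_matrix']);P=np.array(c['pose'])
    d=np.linalg.inv(K)@[u,v,1]; d=P[:3,:3]@[d[0],-d[1],-d[2]]
    return P[:3,3],d
def atz(c,u,v,z):
    o,d=ray(c,u,v); return o+d*(z-o[2])/d[2]
def proj(c,p):
    K=np.array(c['camera_matrix']);P=np.array(c['pose'])
    q=P[:3,:3].T@(np.array(p)-P[:3,3]); q=K@[q[0],-q[1],-q[2]]
    return q[:2]/q[2]
E
python3 - <<'E'
from h import *
a=grab_frame('scene');b=grab_frame('side')
save('scene0',a,1.5);save('side0',b,1.5)
for cam in ['scene','side']:
    c=get_calibration(cam);print(cam,np.round(c['pose'],3).tolist(),c.keys(),np.round(c['camera_matrix'],0).tolist())
    for q in ['seat','disc_c','collar_c','gauge_c','ring1_c','rest_top','screw_bar','roll_face','blade']:
        print(cam,q,[(np.round(r['point'],3).tolist(),round(r['score'],2),np.round(proj(c,r['point'])).tolist()) for r in recognise(cam,q)][:6])
print(state())
E
```

```text
pics
scene [[0.882, -0.267, 0.388, 0.978], [0.471, 0.536, -0.701, -0.805], [-0.02, 0.801, 0.599, 0.77], [0.0, 0.0, 0.0, 1.0]] dict_keys(['camera_matrix', 'pose']) [[409.0, 0.0, 251.0], [0.0, 409.0, 200.0], [0.0, 0.0, 1.0]]
scene seat [([0.613, -0.007, 0.018], 0.68, [275.0, 227.0]), ([0.404, -0.355, 0.008], 0.33, [136.0, 289.0])]
scene disc_c [([0.42, -0.242, 0.01], 0.78, [170.0, 260.0]), ([0.635, 0.014, 0.124], 0.53, [287.0, 195.0]), ([0.375, 0.14, 0.013], 0.43, [229.0, 181.0])]
scene collar_c [([0.524, -0.246, 0.008], 0.53, [203.0, 275.0]), ([0.66, -0.319, 0.058], 0.18, [234.0, 303.0])]
scene gauge_c [([0.559, 0.268, 0.081], 0.9, [297.0, 158.0])]
scene ring1_c []
scene rest_top [([0.555, 0.27, 0.009], 0.64, [295.0, 176.0]), ([0.635, 0.018, 0.123], 0.6, [288.0, 194.0])]
scene screw_bar [([0.634, 0.016, 0.125], 0.8, [287.0, 194.0]), ([0.574, 0.019, 0.061], 0.47, [267.0, 206.0])]
scene roll_face [([0.524, -0.245, 0.01], 0.67, [203.0, 275.0]), ([0.558, 0.268, 0.008], 0.25, [296.0, 177.0]), ([0.419, -0.242, 0.012], 0.2, [170.0, 260.0])]
scene blade [([0.563, 0.268, 0.076], 0.77, [298.0, 
[... 723 characters left out ...]
6499944e+00,  5.26945387e-02,  1.61285572e+00, -4.63058350e-06,
        1.47599029e+00, -1.18974340e-01]), 'joint_vel': array([ 4.30824749e-04, -1.94809846e-04,  8.84824351e-05,  1.25692881e-03,
       -5.30542176e-04,  5.19112845e-04]), 'joint_efforts': array([-5.95613128e-04, -3.93693030e+01, -3.70471430e+01, -1.54792633e-04,
        3.51329354e-04,  6.88957968e-06]), 'tool_pos': array([ 0.13931715, -0.60927649,  0.25333345]), 'tool_rot': array([ 2.60373021e-05,  9.93691356e-01,  1.12149398e-01, -2.47650530e-06]), 'contact_force': array([ 0.8701067 ,  0.47961743, -0.23909675]), 'ft_torque': array([0.04650176, 0.0485583 , 0.01269373]), 'grasp_force': 0.0, 'gripper_width': 1.003312487589419}
```

View pics/scene0.png

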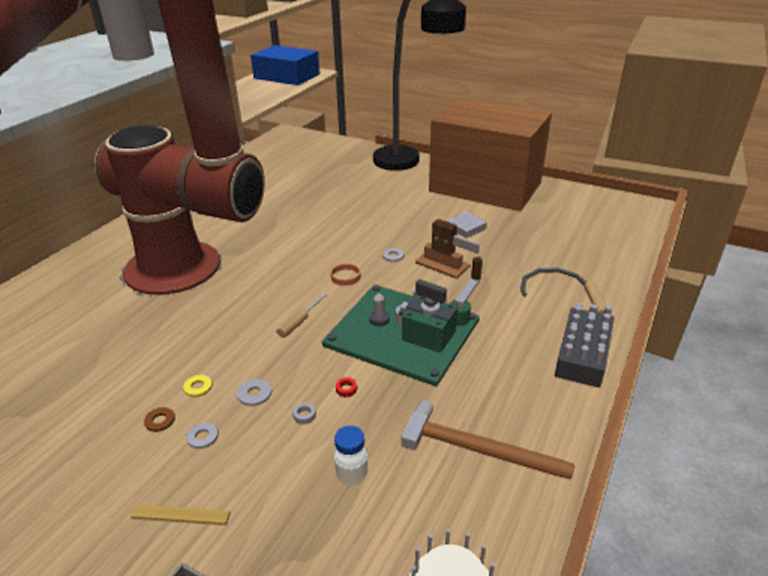

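View pics/side0.png

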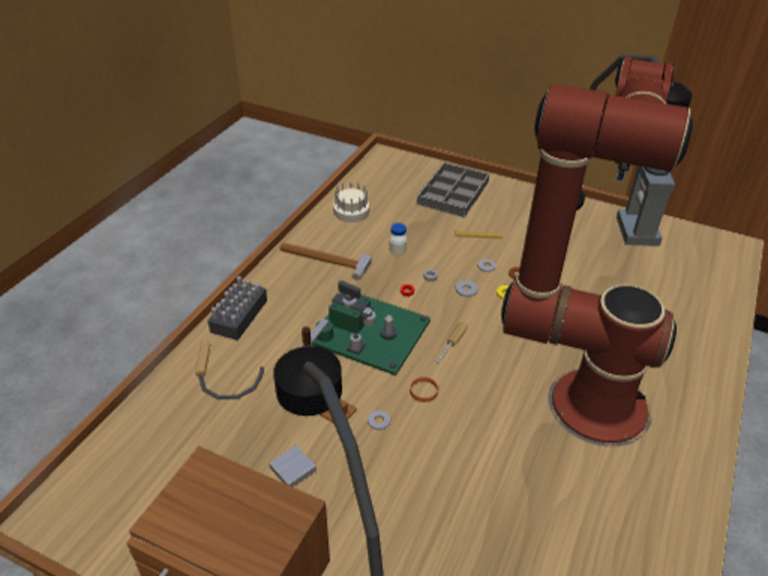

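Scene picture (1.5x px). The grey parts are the disc (254,391), a ring (202,435), a ring near the gauge (394,254) and the collar (304,413). The look-alikes are yellow (197,385), brown (159,418) and red (346,386). The post is at (379,310), the screw bar at (430,292) and the gauge at (445,238). I'll fly over the rings for a closer look.

apply_moves([
  {"translation": [0.356, -0.298, -0.1], "twist": 0, "hand": 1},
  {"translation": [0.356, -0.298, -0.1], "twist": 0, "hand": 1},
  {"translation": [0.356, -0.298, -0.1], "twist": 0, "hand": 1},
  {"translation": [0.356, -0.298, -0.1], "twist": 0, "hand": 1},
  {"translation": [0.356, -0.298, -0.1], "twist": 0, "hand": 1},
  {"translation": [0.356, -0.298, -0.1], "twist": 0, "hand": 1},
  {"translation": [0.356, -0.298, -0.1], "twist": 0, "hand": 1},
  {"translation": [0.356, -0.298, -0.1], "twist": 0, "hand": 1},
])

```text
time: 1.8
tool_pos: [0.3645, -0.3117, 0.334]
tool_rot: [0.0, 0.994, 0.112, 0.0]
contact_force: [0.6, -0.6, 0.1]
gripper_width: 1.0
grasp_force: 0.0
```

apply_moves([
  {"translation": [0.356, -0.298, -0.1], "twist": 0, "hand": 1},
  {"translation": [0.356, -0.298, -0.1], "twist": 0, "hand": 1},
  {"translation": [0, 0, 0], "twist": 0, "hand": 1},
  {"translation": [0, 0, 0], "twist": 0, "hand": 1},
])

```text
time: 2.2
tool_pos: [0.4204, -0.2387, 0.3537]
tool_rot: [0.0, 0.994, 0.113, 0.0]
contact_force: [-0.4, -0.6, -0.4]
gripper_width: 0.995
grasp_force: 0.0
```

```bash
python3 - <<'E'
from h import *
s=state();print(s['time'],s['tool_pos'],s['tool_rot'],s['contact_force'])
c=get_calibration('wrist');a=grab_frame('wrist');save('w1',a,1.5)
print(np.round(c['pose'],3).tolist(),np.round(c['camera_matrix']).tolist())
for q in ['disc_c','collar_c','ring1_c']:
    for r in regions_of('wrist',q)[:6]:
        v,u=np.nonzero(r['pixels']);print(q,round(r['score'],2),u.mean().round(),v.mean().round(),len(u),atz(c,(u.min()+u.max())/2,(v.min()+v.max())/2,.008).round(4), a[r['pixels']].mean(0).round())
sc=get_calibration('scene')
for n,u,v,z in [('posttop',379/1.5,294/1.5,.078),('bar',430.5/1.5,292/1.5,.121),('c1',325/1.5,340/1.5,.016),('c2',376/1.5,286/1.5,.016),('c3',478/1.5,319/1.5,.016),('c4',437/1.5,380/1.5,.01),('ringB',394/1.5,254.5/1.5,.006),('gauge',445/1.5,238/1.5,.074)]:
    print(n,atz(sc,u,v,z).round(4))
E
```

```text
2.2 [ 0.42038857 -0.23870831  0.35370952] [4.60328756e-04 9.93545038e-01 1.13437333e-01 1.30722094e-04] [-0.43153926 -0.58676219 -0.36271479]
[[0.226, 0.926, 0.302, 0.497], [-0.974, 0.214, 0.07, -0.22], [0.0, -0.31, 0.951, 0.474], [0.0, 0.0, 0.0, 1.0]] [[342.0, 0.0, 257.0], [0.0, 342.0, 187.0], [0.0, 0.0, 1.0]]
disc_c 0.77 257.0 140.0 1222 [ 0.4149 -0.2386  0.008 ] [131. 135. 147.]
collar_c 0.79 279.0 60.0 504 [ 0.5216 -0.2428  0.008 ] [131. 128. 130.]
collar_c 0.57 257.0 140.0 1349 [ 0.415  -0.2393  0.008 ] [131. 134. 143.]
collar_c 0.56 218.0 17.0 640 [ 0.5528 -0.1574  0.008 ] [178.  43.  29.]
posttop [0.5253 0.0233 0.078 ]
bar [0.6333 0.0184 0.121 ]
c1 [ 0.4621 -0.0781  0.016 ]
c2 [0.4656 0.1199 0.016 ]
c3 [0.6972 0.1108 0.016 ]
c4 [ 0.6915 -0.0755  0.01  ]
ringB [0.4371 0.2608 0.006 ]
gauge [0.5549 0.2746 0.074 ]
```

View pics/w1.png

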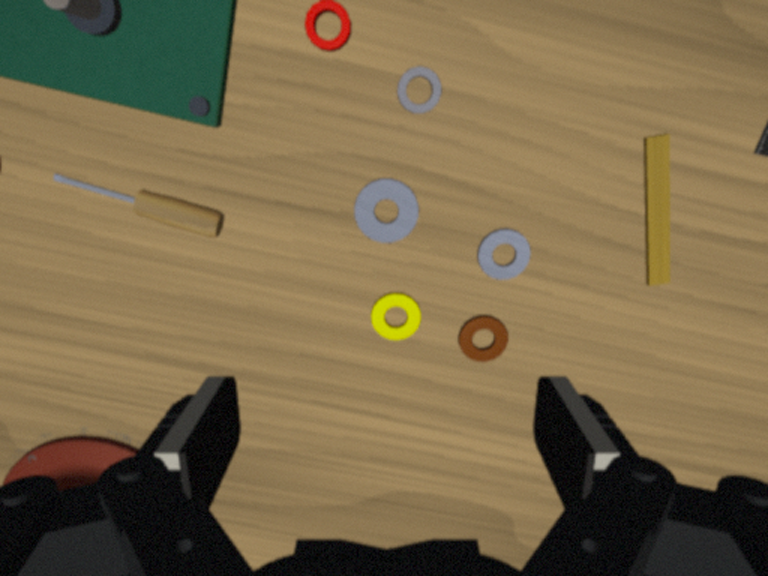

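Wrist picture (1.5x px): grey disc (387,210), grey ring (504,254), grey narrow collar (419,90). Yellow (396,316), brown (483,338) and red (328,25) are the decoys, ruled out by colour. This enlarged view confirms the disc as the widest grey ring, so I'm picking it now.

apply_moves([
  {"translation": [-0.054, 0, 0.4], "twist": 0.87, "hand": 1},
  {"translation": [0, 0, 0.5], "twist": 0.87, "hand": 1},
  {"translation": [0, 0, 0.5], "twist": 0.87, "hand": 1},
  {"translation": [0, 0, 0.5], "twist": 0, "hand": 1},
  {"translation": [0, 0, 0.5], "twist": 0, "hand": 1},
  {"translation": [0, 0, 0.3], "twist": 0, "hand": 1},
  {"translation": [0, 0, 0], "twist": 0, "hand": 1},
  {"translation": [0, 0, 0], "twist": 0, "hand": 1},
])

```text
time: 3.2
tool_pos: [0.4143, -0.2414, 0.0836]
tool_rot: [-0.0, 1.0, -0.019, -0.0]
contact_force: [1.0, -0.4, 1.6]
gripper_width: 1.004
grasp_force: 0.0
```

```bash
python3 - <<'E'
from h import *
s=state();print(s['time'],s['tool_pos'],s['tool_rot'],s['contact_force'])
c=get_calibration('wrist');a=grab_frame('wrist');save('w2',a,1)
for r in regions_of('wrist','disc_c')[:3]:
    v,u=np.nonzero(r['pixels']);print(round(r['score'],2),u.min(),u.max(),v.min(),v.max(),len(u),atz(c,(u.min()+u.max())/2,(v.min()+v.max())/2,.008).round(4), a[r['pixels']].mean(0).round())
E
```

```text
3.2 [ 0.4142832  -0.24138476  0.08357841] [-1.69620939e-04  9.99820814e-01 -1.89274094e-02 -2.51941211e-04] [ 1.00941335 -0.39027689  1.60493365]
0.57 208 303 161 251 6034 [ 0.4168 -0.2397  0.008 ] [127. 132. 144.]
```

View pics/w2.png

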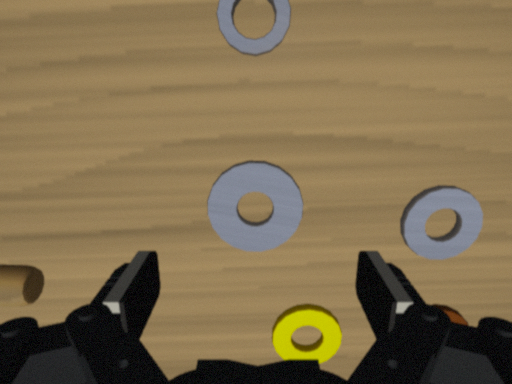

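The disc lies centred at (255,206), between the fingers in y. I'm descending and gripping.

apply_moves([
  {"translation": [0.022, -0.017, 0.3], "twist": 0, "hand": 1},
  {"translation": [0, 0, 0.25], "twist": 0, "hand": 1},
  {"translation": [0, 0, 0.095], "twist": 0, "hand": 1},
  {"translation": [0, 0, 0], "twist": 0, "hand": 1},
  {"translation": [0, 0, 0], "twist": 0, "hand": 0},
  {"translation": [0, 0, 0], "twist": 0, "hand": 0},
  {"translation": [0, 0, 0], "twist": 0, "hand": 0},
  {"translation": [0, 0, 0], "twist": 0, "hand": 0},
])

```text
time: 4.1
tool_pos: [0.4184, -0.24, 0.0218]
tool_rot: [0.001, 1.0, -0.018, 0.001]
contact_force: [-3.4, 3.2, 10.9]
gripper_width: 0.653
grasp_force: 61.2
```

apply_moves([
  {"translation": [0, 0, 0], "twist": 0, "hand": 0},
  {"translation": [0, 0, 0], "twist": 0, "hand": 0},
  {"translation": [0, 0, 0], "twist": 0, "hand": 0},
])

```text
time: 4.4
tool_pos: [0.4183, -0.24, 0.0218]
tool_rot: [0.001, 1.0, -0.018, 0.001]
contact_force: [-3.3, 2.8, 10.0]
gripper_width: 0.656
grasp_force: 61.2
```

apply_moves([
  {"translation": [0, 0, -0.3], "twist": 0, "hand": 0},
  {"translation": [0, 0, -0.48], "twist": 0, "hand": 0},
  {"translation": [0.06, -0.4, -0.25], "twist": 0, "hand": 0},
  {"translation": [0.06, -0.4, -0.25], "twist": 0, "hand": 0},
  {"translation": [0.06, -0.4, -0.25], "twist": 0, "hand": 0},
  {"translation": [0.06, -0.4, -0.25], "twist": 0, "hand": 0},
  {"translation": [0.06, -0.4, -0.25], "twist": 0, "hand": 0},
  {"translation": [0.06, -0.4, -0.25], "twist": 0, "hand": 0},
])

```text
time: 5.2
tool_pos: [0.4615, 0.0012, 0.249]
tool_rot: [0.0, 1.0, -0.018, 0.001]
contact_force: [0.5, -0.6, -2.3]
gripper_width: 0.646
grasp_force: 64.3
```

apply_moves([
  {"translation": [0.015, -0.24, -0.1], "twist": 0, "hand": 0},
  {"translation": [0, 0, 0], "twist": 0, "hand": 0},
  {"translation": [0, 0, 0], "twist": 0, "hand": 0},
])

```text
time: 5.5
tool_pos: [0.4639, 0.0236, 0.2574]
tool_rot: [0.0, 1.0, -0.017, 0.001]
contact_force: [-0.1, 0.7, -2.2]
gripper_width: 0.649
grasp_force: 64.3
```

```bash
python3 - <<'E'
from h import *
s=state();print(s['time'],s['tool_pos'],s['tool_rot'],s['contact_force'],s['gripper_width'])
a=grab_frame('wrist');save('w3',a,1.5)
E
```

```text
5.5 [0.46391123 0.02364359 0.25739775] [ 3.49222300e-04  9.99847814e-01 -1.74324014e-02  5.82128210e-04] [-0.11673486  0.65456535 -2.21184859] 0.6493555447708537
```

View pics/w3.png

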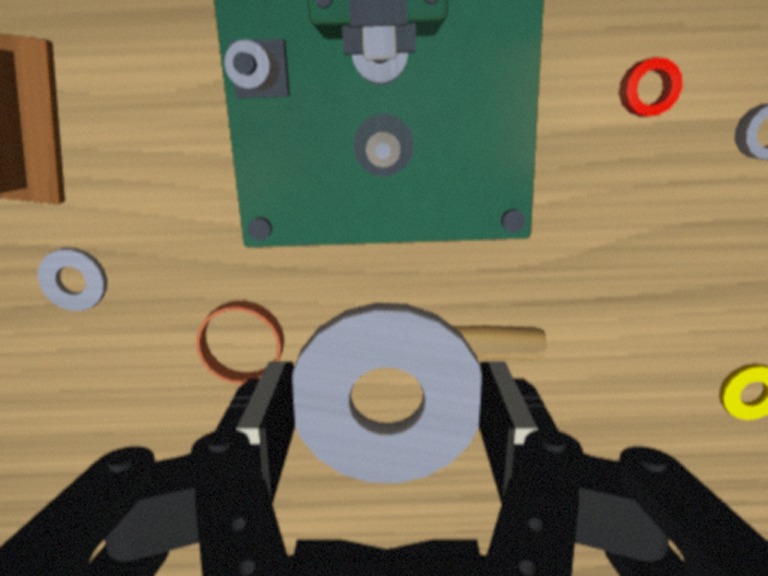

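```bash
python3 - <<'E'
from h import *
c=get_calibration('wrist')
P=lambda n,u,v,z:print(n,atz(c,u/1.5,v/1.5,z).round(4)) or atz(c,u/1.5,v/1.5,z)
P('posttop',382.5,150.5,.078);P('shoulder',383.5,145,.028)
a=P('fl',243,247,.016);b=P('fr',531,238,.016);d=a-b
print('yaw',np.arctan2(-d[0],d[1]))
P('roll',380,68,.06)
t=state()['tool_pos'];P('dischole',387,393,t[2]-.0138)
P('disc outer',387,391,t[2]-.0138)
P('ringB',71.5,278.5,.008)
P('redc',651,84,.014);P('outfeed',247,64,.062)
E
```

```text
posttop [0.5221 0.0236 0.078 ]
shoulder [0.5222 0.0233 0.028 ]
fl [0.4537 0.1278 0.016 ]
fr [ 0.4528 -0.0804  0.016 ]
yaw -0.00401002383498143
roll [0.5667 0.0235 0.06  ]
dischole [0.4635 0.0234 0.2427]
disc outer [0.4641 0.0234 0.2427]
ringB [0.432  0.2627 0.008 ]
redc [ 0.5541 -0.1549  0.014 ]
outfeed [0.5714 0.0988 0.062 ]
```

The image shows the post tip at (383,150), the disc held level at (387,393), a ring at (72,278), and the machine nearly square to the world. I'm moving over the post.

apply_moves([
  {"translation": [0.2, -0.007, 0], "twist": 0, "hand": 0},
  {"translation": [0.2, -0.007, 0.3], "twist": 0, "hand": 0},
  {"translation": [0.183, -0.006, 0.4], "twist": 0, "hand": 0},
  {"translation": [0, 0, 0.4], "twist": 0, "hand": 0},
  {"translation": [0, 0, 0.3], "twist": 0, "hand": 0},
  {"translation": [0, 0, 0], "twist": 0, "hand": 0},
  {"translation": [0, 0, 0], "twist": 0, "hand": 0},
  {"translation": [0, 0, 0], "twist": 0, "hand": 0},
])

```text
time: 6.35
tool_pos: [0.5237, 0.0226, 0.1191]
tool_rot: [0.0, 1.0, -0.019, 0.002]
contact_force: [0.1, 0.6, -1.0]
gripper_width: 0.651
grasp_force: 64.4
```

```bash
python3 - <<'E'
from h import *
s=state();print(s['time'],s['tool_pos'],s['tool_rot'],s['contact_force'],s['gripper_width'])
a=grab_frame('wrist');save('w4',a,2,(150,384,60,460))
c=get_calibration('wrist');print(proj(c,[.522,.0235,.078]),proj(c,[*s['tool_pos'][:2],s['tool_pos'][2]-.0138]),proj(c,[*s['tool_pos'][:2],s['tool_pos'][2]-.0218]))
E
```

```text
6.35 [0.52366729 0.02262582 0.11908779] [ 1.84176109e-04  9.99825628e-01 -1.85862287e-02  1.79750906e-03] [ 0.14401936  0.59077935 -1.0043469 ] 0.6513206943331028
[257.26525195 237.90645338] [259.04828342 261.91393556] [258.97491039 253.1002675 ]
```

View pics/w4.png

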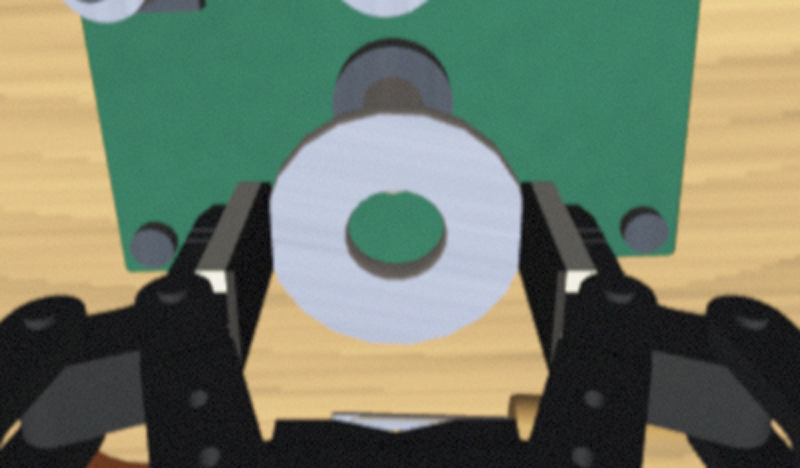

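```bash
python3 - <<'E'
from h import *
c=get_calibration('wrist')
f=lambda x,y,z:atz(c,60+x/2,150+y/2,z).round(4)
print('shoulder top edge',f(392.5,50,.028)-[.02,0,0]);print('posttip low edge',f(392,193,.078)+[.0045,0,0])
print('hole',f(396.5,229,.1191-.0138)); print('disc outer low',f(396,344,.1053)+[.03,0,0])
E
```

```text
shoulder top edge [0.522  0.0235 0.028 ]
posttip low edge [0.5215 0.0244 0.078 ]
hole [0.5224 0.023  0.1053]
disc outer low [0.5215 0.0243 0.1053]
```

apply_moves([
  {"translation": [-0.003, -0.008, 0.1], "twist": 0, "hand": 0},
  {"translation": [0, 0, 0.12], "twist": 0, "hand": 0},
  {"translation": [0, 0, 0.12], "twist": 0, "hand": 0},
  {"translation": [0, 0, 0.1], "twist": 0, "hand": 0},
  {"translation": [0, 0, 0], "twist": 0, "hand": 0},
  {"translation": [0, 0, 0], "twist": 0, "hand": 0},
])

```text
time: 7.0
tool_pos: [0.5254, 0.0237, 0.0729]
tool_rot: [0.0, 1.0, -0.018, 0.005]
contact_force: [12.4, -1.1, -8.9]
gripper_width: 0.651
grasp_force: 67.0
```

apply_moves([
  {"translation": [0.03, 0, 0], "twist": 0, "hand": 0},
  {"translation": [0, 0, 0], "twist": 0, "hand": 0},
  {"translation": [0, 0, 0], "twist": 0, "hand": 0},
])

```text
time: 7.3
tool_pos: [0.5257, 0.024, 0.0726]
tool_rot: [0.0, 1.0, -0.018, 0.001]
contact_force: [5.5, -0.4, -3.6]
gripper_width: 0.652
grasp_force: 67.5
```

apply_moves([
  {"translation": [0.018, 0, 0], "twist": 0, "hand": 0},
  {"translation": [0, 0, 0.06], "twist": 0, "hand": 0},
  {"translation": [0, 0, 0.06], "twist": 0, "hand": 0},
  {"translation": [0, 0, 0], "twist": 0, "hand": 0},
  {"translation": [0, 0, 0], "twist": 0, "hand": 0},
])

```text
time: 7.8
tool_pos: [0.5261, 0.0241, 0.0602]
tool_rot: [-0.0, 1.0, -0.018, -0.001]
contact_force: [0.2, 0.0, -1.6]
gripper_width: 0.649
grasp_force: 67.7
```

apply_moves([
  {"translation": [0, 0, 0.06], "twist": 0, "hand": 0},
  {"translation": [0, 0, 0.03], "twist": 0, "hand": 0},
  {"translation": [0, 0, 0], "twist": 0, "hand": 0},
  {"translation": [0, 0, 0], "twist": 0, "hand": 0.9},
  {"translation": [0, 0, 0], "twist": 0, "hand": 0.9},
  {"translation": [0, 0, 0], "twist": 0, "hand": 0.9},
  {"translation": [0, 0, 0], "twist": 0, "hand": 0.9},
])

```text
time: 8.5
tool_pos: [0.5271, 0.024, 0.0522]
tool_rot: [0.0, 1.0, -0.018, 0.0]
contact_force: [0.1, -0.2, -0.2]
gripper_width: 0.901
grasp_force: 0.0
```

apply_moves([
  {"translation": [0, 0, -0.48], "twist": 0, "hand": 0.9},
  {"translation": [0, 0, -0.48], "twist": 0, "hand": 1},
  {"translation": [-0.133, 0.48, 0], "twist": 0, "hand": 1},
  {"translation": [-0.133, 0.48, 0], "twist": 0, "hand": 1},
  {"translation": [-0.133, 0.48, 0], "twist": 0, "hand": 1},
  {"translation": [-0.133, 0.48, 0], "twist": 0, "hand": 1},
  {"translation": [-0.133, 0.48, 0], "twist": 0, "hand": 1},
  {"translation": [-0.133, 0.48, 0], "twist": 0, "hand": 1},
])

```text
time: 9.3
tool_pos: [0.4358, -0.2627, 0.1483]
tool_rot: [0.0, 1.0, -0.018, 0.001]
contact_force: [1.3, -0.2, -0.0]
gripper_width: 1.001
grasp_force: 0.0
```

apply_moves([
  {"translation": [-0.133, 0.48, 0.2], "twist": 0, "hand": 1},
  {"translation": [-0.133, 0.48, 0.3], "twist": 0, "hand": 1},
  {"translation": [0, 0, 0], "twist": 0, "hand": 1},
  {"translation": [0, 0, 0], "twist": 0, "hand": 1},
])

```text
time: 9.7
tool_pos: [0.409, -0.3462, 0.1026]
tool_rot: [-0.001, 1.0, -0.019, -0.001]
contact_force: [-0.1, -0.1, -0.4]
gripper_width: 1.0
grasp_force: 0.0
```

```bash
cat >> h.py <<'E'
def ringpos(name,zt,camera='wrist'):
    s=state();print(round(s['time'],2),'TCP',s['tool_pos'].round(4),'yaw',round(float(2*np.arctan2(s['tool_rot'][2],s['tool_rot'][1])),4),s['contact_force'].round(1),round(s['gripper_width'],3))
    c=get_calibration(camera);a=grab_frame(camera)
    for r in regions_of(camera,name)[:4]:
        m=r['pixels'].astype(np.uint8)
        k,_=cv2.findContours(m,cv2.RETR_CCOMP,cv2.CHAIN_APPROX_NONE)
        k=max(k,key=cv2.contourArea);
        if len(k)<20: continue
        pts=np.array([atz(c,u,v,zt)[:2] for u,v in k[:,0]],np.float32)
        (x,y),R=cv2.minEnclosingCircle(pts)
        b=k[:,0];print(name,round(r['score'],2),'ctr',round(x,4),round(y,4),'dia',round(2*R,4),'box',b.min(0),b.max(0),a[r['pixels']].mean(0).round())
    return a,c
E
python3 - <<'E'
from h import *
a,c=ringpos('ring1_c',.008)
E
```

```text
9.7 TCP [ 0.409  -0.3462  0.1026] yaw -0.0384 [-0.1 -0.1 -0.4] 1.0
```

```bash
cat >> h.py <<'E'
def greyrings(a,c,zt,dmin=.03,dmax=.07,vmax=260):
    A=a.astype(int);m=((A[...,2]-A[...,0]>-8)&(A.sum(2)>240)).astype(np.uint8);m[vmax:]=0
    m=cv2.morphologyEx(m,cv2.MORPH_OPEN,np.ones((3,3)))
    for k in cv2.findContours(m,cv2.RETR_EXTERNAL,cv2.CHAIN_APPROX_NONE)[0]:
        if cv2.contourArea(k)<150: continue
        pts=np.array([atz(c,u,v,zt)[:2] for u,v in k[:,0]],np.float32)
        (x,y),R=cv2.minEnclosingCircle(pts);b=k[:,0]
        if dmin<2*R<dmax: print('grey ctr',round(x,4),round(y,4),'dia',round(2*R,4),'box',b.min(0),b.max(0))
E
python3 - <<'E'
from h import *
a=grab_frame('wrist');c=get_calibration('wrist');greyrings(a,c,.008);save('w5',a)
E
```

```text
grey ctr 0.4004 -0.3566 dia 0.0495 box [240 178] [310 244]
grey ctr 0.5231 -0.2406 dia 0.0381 box [36  0] [102  55]
```

View pics/w5.png

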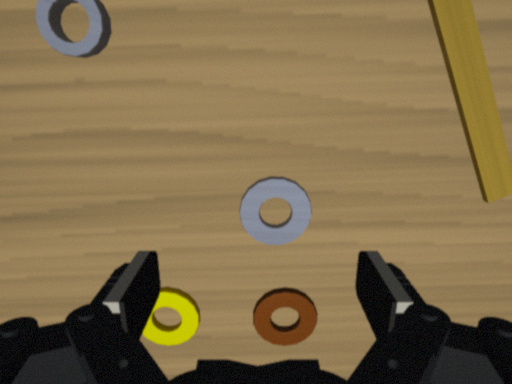

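Grey 50 mm ring at (276,211). The brown (285,316) and yellow (170,318) rings are decoys. Gripping the grey one.

apply_moves([
  {"translation": [-0.076, 0.107, 0.2], "twist": 0, "hand": 1},
  {"translation": [0, 0, 0.4], "twist": 0, "hand": 1},
  {"translation": [0, 0, 0.186], "twist": 0, "hand": 1},
  {"translation": [0, 0, 0], "twist": 0, "hand": 1},
  {"translation": [0, 0, 0], "twist": 0, "hand": 0},
  {"translation": [0, 0, 0], "twist": 0, "hand": 0},
  {"translation": [0, 0, 0], "twist": 0, "hand": 0},
  {"translation": [0, 0, 0], "twist": 0, "hand": 0},
])

```text
time: 10.65
tool_pos: [0.4044, -0.3582, 0.0296]
tool_rot: [0.001, 1.0, -0.018, 0.003]
contact_force: [-0.1, 1.1, 19.8]
gripper_width: 0.33
grasp_force: 10.4
```

apply_moves([
  {"translation": [0, 0, 0], "twist": 0, "hand": 0},
  {"translation": [0, 0, 0], "twist": 0, "hand": 0},
  {"translation": [0, 0, 0], "twist": 0, "hand": 0},
])

```text
time: 10.95
tool_pos: [0.4048, -0.3597, 0.0298]
tool_rot: [0.004, 1.0, -0.018, 0.003]
contact_force: [1.1, -0.6, 10.4]
gripper_width: -0.004
grasp_force: 5.5
```

apply_moves([
  {"translation": [0, 0, -0.2], "twist": 0, "hand": 1},
  {"translation": [0, 0, -0.4], "twist": 0, "hand": 1},
  {"translation": [0, 0, -0.2], "twist": 0, "hand": 1},
  {"translation": [0, 0, 0], "twist": 0, "hand": 1},
  {"translation": [0, 0, 0], "twist": 0, "hand": 1},
  {"translation": [0, 0, 0], "twist": 0, "hand": 1},
])

```text
time: 11.55
tool_pos: [0.4011, -0.3557, 0.1036]
tool_rot: [-0.001, 1.0, -0.018, -0.001]
contact_force: [-1.0, 0.3, -0.3]
gripper_width: 0.993
grasp_force: 0.0
```

```bash
python3 - <<'E'
from h import *
a,c=ringpos('disc_c',.008);greyrings(a,c,.008)
E
```

```text
11.55 TCP [ 0.4011 -0.3557  0.1036] yaw -0.0362 [-1.   0.3 -0.3] 0.993
grey ctr 0.4001 -0.3573 dia 0.0492 box [226 165] [297 232]
grey ctr 0.5225 -0.2403 dia 0.0377 box [13  0] [80 38]
```

apply_moves([
  {"translation": [-0.01, 0.016, 0.3], "twist": 0, "hand": 1},
  {"translation": [0, 0, 0.4], "twist": 0, "hand": 1},
  {"translation": [0, 0, 0.141], "twist": 0, "hand": 1},
  {"translation": [0, 0, 0], "twist": 0, "hand": 1},
  {"translation": [0, 0, 0], "twist": 0, "hand": 1},
])

```text
time: 12.15
tool_pos: [0.4009, -0.3582, 0.0211]
tool_rot: [0.0, 1.0, -0.018, 0.0]
contact_force: [-1.0, -0.9, 1.2]
gripper_width: 1.001
grasp_force: 0.0
```

apply_moves([
  {"translation": [0, 0, 0], "twist": 0, "hand": 0.7},
  {"translation": [0, 0, 0], "twist": 0, "hand": 0.6},
  {"translation": [0, 0, 0], "twist": 0, "hand": 0.5},
  {"translation": [0, 0, 0], "twist": 0, "hand": 0.4},
  {"translation": [0, 0, 0], "twist": 0, "hand": 0.4},
  {"translation": [0, 0, 0], "twist": 0, "hand": 0.4},
])

```text
time: 12.75
tool_pos: [0.4018, -0.3592, 0.0228]
tool_rot: [0.001, 1.0, -0.018, 0.001]
contact_force: [-0.5, 0.8, 5.7]
gripper_width: 0.541
grasp_force: 61.1
```

apply_moves([
  {"translation": [0, 0, -0.2], "twist": 0, "hand": 0.3},
  {"translation": [0, 0, -0.4], "twist": 0, "hand": 0.3},
  {"translation": [0, 0, -0.45], "twist": 0, "hand": 0.3},
  {"translation": [0.137, -0.484, 0], "twist": 0, "hand": 0.3},
  {"translation": [0.137, -0.484, 0], "twist": 0, "hand": 0.3},
  {"translation": [0.137, -0.484, 0], "twist": 0, "hand": 0.3},
  {"translation": [0.137, -0.484, 0], "twist": 0, "hand": 0.3},
  {"translation": [0.137, -0.484, 0], "twist": 0, "hand": 0.3},
])

```text
time: 13.55
tool_pos: [0.4777, -0.1182, 0.1262]
tool_rot: [0.0, 1.0, -0.018, 0.001]
contact_force: [1.2, -1.0, -1.3]
gripper_width: 0.537
grasp_force: 62.0
```

apply_moves([
  {"translation": [0.137, -0.484, 0], "twist": 0, "hand": 0.3},
  {"translation": [0.137, -0.484, 0], "twist": 0, "hand": 0.3},
  {"translation": [0.137, -0.484, 0], "twist": 0, "hand": 0.3},
  {"translation": [0, 0, 0.05], "twist": 0, "hand": 0.3},
  {"translation": [0, 0, 0], "twist": 0, "hand": 0.3},
  {"translation": [0, 0, 0], "twist": 0, "hand": 0.3},
])

```text
time: 14.15
tool_pos: [0.523, 0.0221, 0.1204]
tool_rot: [0.0, 1.0, -0.018, -0.0]
contact_force: [-0.0, -0.3, -1.5]
gripper_width: 0.541
grasp_force: 62.1
```

```bash
python3 - <<'E'
from h import *
a,c=ringpos('disc_c',.036);save('w6',a,2,(150,384,60,460))
t=state()['tool_pos'];greyrings(a,c,t[2]-.0148,vmax=384)
E
```

```text
14.15 TCP [0.523  0.0221 0.1204] yaw -0.0368 [-0.  -0.3 -1.5] 0.541
disc_c 0.81 ctr 0.524 0.025 dia 0.0593 box [209 159] [299 224] [186. 194. 212.]
grey ctr 0.469 0.0253 dia 0.03 box [226 354] [286 362]
```

View pics/w6.png

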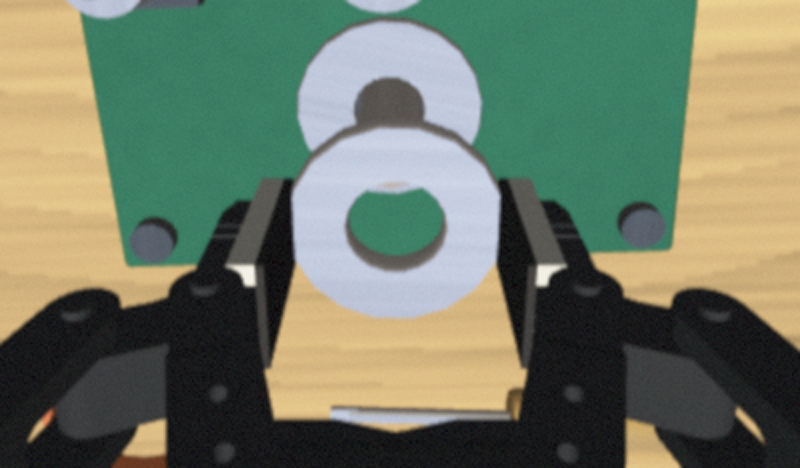

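apply_moves([
  {"translation": [0.018, -0.021, 0.1], "twist": 0, "hand": 0.3},
  {"translation": [0, 0, 0.1], "twist": 0, "hand": 0.3},
  {"translation": [0, 0, 0.1], "twist": 0, "hand": 0.3},
  {"translation": [0, 0, 0.05], "twist": 0, "hand": 0.3},
  {"translation": [0, 0, 0], "twist": 0, "hand": 0.3},
  {"translation": [0, 0, 0], "twist": 0, "hand": 0.3},
])

```text
time: 14.85
tool_pos: [0.5252, 0.0248, 0.0854]
tool_rot: [-0.0, 1.0, -0.018, -0.0]
contact_force: [-0.1, -0.2, -1.9]
gripper_width: 0.54
grasp_force: 62.1
```

apply_moves([
  {"translation": [0, 0, 0.08], "twist": 0, "hand": 0.3},
  {"translation": [0, 0, 0.08], "twist": 0, "hand": 0.3},
  {"translation": [0, 0, 0.06], "twist": 0, "hand": 0.3},
  {"translation": [0, 0, 0], "twist": 0, "hand": 0.3},
  {"translation": [0, 0, 0], "twist": 0, "hand": 0.3},
])

```text
time: 15.35
tool_pos: [0.5252, 0.0249, 0.0633]
tool_rot: [-0.0, 1.0, -0.018, -0.0]
contact_force: [0.1, 0.1, -0.7]
gripper_width: 0.545
grasp_force: 62.1
```

apply_moves([
  {"translation": [0, 0, 0.03], "twist": 0, "hand": 0.3},
  {"translation": [0, 0, 0], "twist": 0, "hand": 0.8},
  {"translation": [0, 0, 0], "twist": 0, "hand": 0.8},
  {"translation": [0, 0, 0], "twist": 0, "hand": 0.8},
  {"translation": [0, 0, 0], "twist": 0, "hand": 0.8},
  {"translation": [0, 0, -0.4], "twist": 0, "hand": 0.8},
  {"translation": [0, 0, -0.5], "twist": 0, "hand": 1},
])

```text
time: 16.05
tool_pos: [0.523, 0.025, 0.1486]
tool_rot: [-0.0, 1.0, -0.018, -0.004]
contact_force: [1.1, -0.7, 0.4]
gripper_width: 0.941
grasp_force: 0.0
```

apply_moves([
  {"translation": [-0.2, -0.45, 0], "twist": 0, "hand": 1},
  {"translation": [-0.2, -0.45, 0], "twist": 0, "hand": 1},
  {"translation": [-0.2, -0.45, 0], "twist": 0, "hand": 1},
  {"translation": [-0.2, -0.45, 0.1], "twist": 0, "hand": 1},
  {"translation": [-0.195, -0.45, 0.3], "twist": 0, "hand": 1},
  {"translation": [0, -0.08, 0], "twist": 0, "hand": 1},
  {"translation": [0, 0, 0], "twist": 0, "hand": 1},
  {"translation": [0, 0, 0], "twist": 0, "hand": 1},
])

```text
time: 16.85
tool_pos: [0.4378, 0.2546, 0.1156]
tool_rot: [-0.0, 1.0, -0.018, 0.001]
contact_force: [-0.2, -0.5, -0.1]
gripper_width: 0.999
grasp_force: 0.0
```

```bash
python3 - <<'E'
from h import *
a,c=ringpos('ring1_c',.008);greyrings(a,c,.008);save('w7',a)
E
```

```text
16.85 TCP [0.4378 0.2546 0.1156] yaw -0.0365 [-0.2 -0.5 -0.1] 0.999
grey ctr 0.4318 0.2657 dia 0.0493 box [210 169] [277 232]
```

View pics/w7.png

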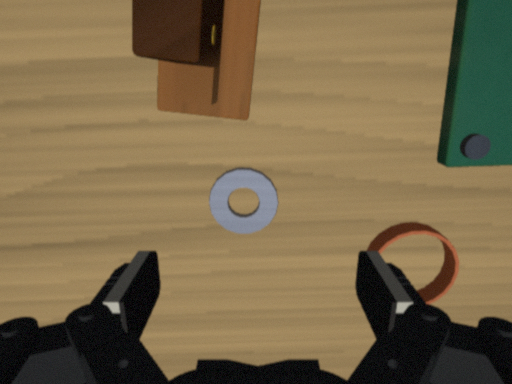

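Grey 50 mm ring at (244,201). The copper bangle at (415,262) is clear of the right finger.

apply_moves([
  {"translation": [-0.064, -0.109, 0.3], "twist": 0, "hand": 1},
  {"translation": [0, 0, 0.4], "twist": 0, "hand": 1},
  {"translation": [0, 0, 0.26], "twist": 0, "hand": 1},
  {"translation": [0, 0, 0], "twist": 0, "hand": 1},
  {"translation": [0, 0, 0], "twist": 0, "hand": 1},
])

```text
time: 17.45
tool_pos: [0.4317, 0.2655, 0.0194]
tool_rot: [-0.0, 1.0, -0.019, 0.0]
contact_force: [-1.2, 0.5, 1.5]
gripper_width: 1.005
grasp_force: 0.0
```

apply_moves([
  {"translation": [0, 0, 0], "twist": 0, "hand": 0.7},
  {"translation": [0, 0, 0], "twist": 0, "hand": 0.6},
  {"translation": [0, 0, 0], "twist": 0, "hand": 0.5},
  {"translation": [0, 0, 0], "twist": 0, "hand": 0.4},
  {"translation": [0, 0, 0], "twist": 0, "hand": 0.4},
  {"translation": [0, 0, 0], "twist": 0, "hand": 0.4},
])

```text
time: 18.05
tool_pos: [0.4325, 0.2668, 0.021]
tool_rot: [-0.001, 1.0, -0.018, 0.002]
contact_force: [-0.9, -1.7, 6.4]
gripper_width: 0.546
grasp_force: 61.8
```

apply_moves([
  {"translation": [0, 0, -0.2], "twist": 0, "hand": 0.3},
  {"translation": [0, 0, -0.4], "twist": 0, "hand": 0.3},
  {"translation": [0, 0, -0.47], "twist": 0, "hand": 0.3},
  {"translation": [0.2, 0.478, 0], "twist": 0, "hand": 0.3},
  {"translation": [0.2, 0.478, 0], "twist": 0, "hand": 0.3},
  {"translation": [0.2, 0.478, 0], "twist": 0, "hand": 0.3},
  {"translation": [0.2, 0.478, 0], "twist": 0, "hand": 0.3},
  {"translation": [0.2, 0.478, 0], "twist": 0, "hand": 0.3},
])

```text
time: 18.85
tool_pos: [0.5194, 0.0303, 0.1265]
tool_rot: [-0.0, 1.0, -0.018, 0.001]
contact_force: [0.7, 0.9, -2.2]
gripper_width: 0.544
grasp_force: 62.1
```

apply_moves([
  {"translation": [0.01, 0.01, 0], "twist": 0, "hand": 0.3},
  {"translation": [0, 0, 0], "twist": 0, "hand": 0.3},
  {"translation": [0, 0, 0], "twist": 0, "hand": 0.3},
])

```text
time: 19.15
tool_pos: [0.5194, 0.032, 0.1256]
tool_rot: [-0.0, 1.0, -0.018, -0.0]
contact_force: [-0.7, 0.4, -0.9]
gripper_width: 0.544
grasp_force: 62.2
```

```bash
python3 - <<'E'
from h import *
a,c=ringpos('ring1_c',.044)
def edges(a):
    A=a.astype(int);g=(A[...,2]-A[...,0]>-8)&(A.sum(2)>330)
    col=np.nonzero(g[:345,258])[0];row=np.nonzero(g[262])[0]
    gap=lambda x:[(int(s[0]),int(s[-1])) for s in np.split(x,np.nonzero(np.diff(x)>1)[0]+1)]
    print('col258',gap(col),'row262',gap(row))
edges(a)
b=cv2.resize(cv2.imread('pics/w6.png'),None,fx=.5,fy=.5)[:,:,::-1];B=np.zeros_like(a);B[150:384,60:460]=b;edges(B)
save('w8',a,2,(150,384,60,460))
E
```

```text
19.15 TCP [0.5194 0.032  0.1256] yaw -0.0354 [-0.7  0.4 -0.9] 0.544
col258 [(99, 145), (154, 186), (205, 207), (213, 242), (285, 309)] row262 [(205, 232), (283, 310)]
col258 [(150, 156), (160, 189), (213, 241), (243, 247), (285, 308)] row262 [(206, 232), (282, 309)]
```

View pics/w8.png

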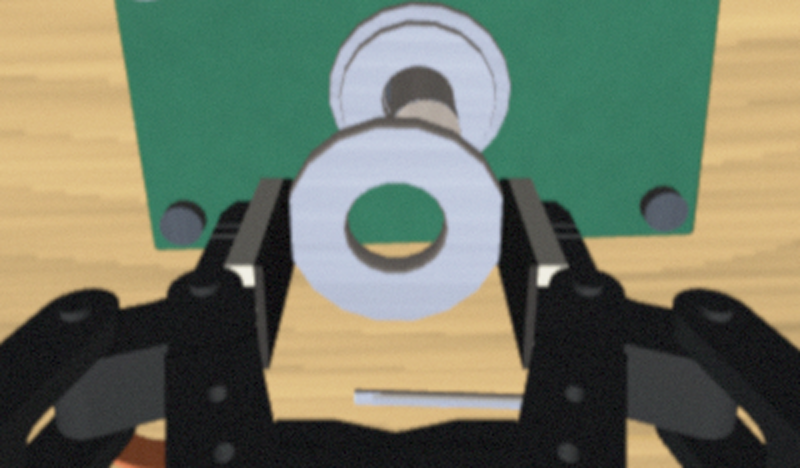

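Disc and first ring sit flat on the post at (418,95). The second ring is held just as the first one was.

apply_moves([
  {"translation": [0.06, 0.069, 0], "twist": 0, "hand": 0.3},
  {"translation": [0, 0, 0], "twist": 0, "hand": 0.3},
  {"translation": [0, 0, 0.1], "twist": 0, "hand": 0.3},
  {"translation": [0, 0, 0.1], "twist": 0, "hand": 0.3},
  {"translation": [0, 0, 0.1], "twist": 0, "hand": 0.3},
  {"translation": [0, 0, 0.08], "twist": 0, "hand": 0.3},
  {"translation": [0, 0, 0], "twist": 0, "hand": 0.3},
  {"translation": [0, 0, 0], "twist": 0, "hand": 0.3},
])

```text
time: 20.05
tool_pos: [0.5253, 0.024, 0.0872]
tool_rot: [-0.0, 1.0, -0.018, -0.0]
contact_force: [-0.2, 0.1, -0.2]
gripper_width: 0.544
grasp_force: 62.2
```

apply_moves([
  {"translation": [0, 0, 0.1], "twist": 0, "hand": 0.3},
  {"translation": [0, 0, 0.092], "twist": 0, "hand": 0.3},
  {"translation": [0, 0, 0], "twist": 0, "hand": 0.3},
  {"translation": [0, 0, 0], "twist": 0, "hand": 0.8},
  {"translation": [0, 0, 0], "twist": 0, "hand": 0.8},
  {"translation": [0, 0, 0], "twist": 0, "hand": 0.8},
  {"translation": [0, 0, 0], "twist": 0, "hand": 0.8},
  {"translation": [0, 0, 0], "twist": 0, "hand": 0.8},
])

```text
time: 20.85
tool_pos: [0.5259, 0.024, 0.0688]
tool_rot: [0.0, 1.0, -0.018, 0.0]
contact_force: [-0.3, -0.2, -0.4]
gripper_width: 0.8
grasp_force: 0.0
```

apply_moves([
  {"translation": [0, 0, -0.4], "twist": 0, "hand": 0.8},
  {"translation": [0, 0, -0.4], "twist": 0, "hand": 1},
  {"translation": [0.013, 0.443, 0], "twist": 0, "hand": 1},
  {"translation": [0.013, 0.443, 0], "twist": 0, "hand": 1},
  {"translation": [0.013, 0.443, 0], "twist": 0, "hand": 1},
  {"translation": [0.013, 0.443, 0], "twist": 0, "hand": 1},
  {"translation": [0.013, 0.443, 0], "twist": 0, "hand": 1},
  {"translation": [0.013, 0.443, 0.2], "twist": 0, "hand": 1},
])

```text
time: 21.65
tool_pos: [0.5256, -0.245, 0.1318]
tool_rot: [0.002, 1.0, -0.018, 0.003]
contact_force: [0.8, -0.0, 0.5]
gripper_width: 0.996
grasp_force: 0.0
```

apply_moves([
  {"translation": [0, 0, 0.2], "twist": 0, "hand": 1},
  {"translation": [0, 0, 0], "twist": 0, "hand": 1},
  {"translation": [0, 0, 0], "twist": 0, "hand": 1},
])

```text
time: 21.95
tool_pos: [0.5234, -0.2414, 0.1081]
tool_rot: [-0.0, 1.0, -0.018, -0.001]
contact_force: [0.1, -0.2, 1.3]
gripper_width: 1.003
grasp_force: 0.0
```

```bash
python3 - <<'E'
from h import *
a,c=ringpos('collar_c',.014);greyrings(a,c,.014)
E
```

```text
21.95 TCP [ 0.5234 -0.2414  0.1081] yaw -0.0361 [ 0.1 -0.2  1.3] 1.003
collar_c 0.76 ctr 0.5238 -0.2426 dia 0.0401 box [234 170] [288 226] [117. 118. 125.]
grey ctr 0.5231 -0.2428 dia 0.037 box [234 174] [287 224]
grey ctr 0.6391 -0.3163 dia 0.0394 box [350   0] [420  17]
```

apply_moves([
  {"translation": [0, 0.013, 0.3], "twist": 0, "hand": 1},
  {"translation": [0, 0, 0.4], "twist": 0, "hand": 1},
  {"translation": [0, 0, 0.13], "twist": 0, "hand": 1},
  {"translation": [0, 0, 0], "twist": 0, "hand": 0.7},
  {"translation": [0, 0, 0], "twist": 0, "hand": 0.5},
  {"translation": [0, 0, 0], "twist": 0, "hand": 0.3},
  {"translation": [0, 0, 0], "twist": 0, "hand": 0.2},
  {"translation": [0, 0, 0], "twist": 0, "hand": 0.2},
])

```text
time: 22.85
tool_pos: [0.5255, -0.244, 0.0286]
tool_rot: [0.001, 1.0, -0.018, 0.002]
contact_force: [-1.3, 2.1, 5.9]
gripper_width: 0.404
grasp_force: 59.1
```

apply_moves([
  {"translation": [0, 0, 0], "twist": 0, "hand": 0.2},
  {"translation": [0, 0, 0], "twist": 0, "hand": 0.2},
  {"translation": [0, 0, 0], "twist": 0, "hand": 0.2},
])

```text
time: 23.15
tool_pos: [0.5255, -0.244, 0.0286]
tool_rot: [0.001, 1.0, -0.018, 0.002]
contact_force: [-1.9, 0.6, 6.1]
gripper_width: 0.406
grasp_force: 59.1
```

```bash
python3 - <<'E'
from h import *
print(state()['tool_pos'])
for cam in ['scene','side']:
    a=grab_frame(cam);c=get_calibration(cam);print(cam);greyrings(a,c,.008,.02,.07,384)
    save(cam+'1',a)
E
```

```text
[ 0.52547736 -0.24404925  0.02862841]
scene
grey ctr 0.6374 -0.2873 dia 0.0498 box [223 300] [243 311]
grey ctr 0.6152 -0.254 dia 0.0484 box [223 284] [242 298]
side
```

apply_moves([
  {"translation": [0, 0, -0.2], "twist": 0, "hand": 0.2},
  {"translation": [0, 0, -0.45], "twist": 0, "hand": 0.2},
  {"translation": [0, 0, -0.45], "twist": 0, "hand": 0.2},
  {"translation": [-0.016, -0.446, 0], "twist": 0, "hand": 0.2},
  {"translation": [-0.016, -0.446, 0], "twist": 0, "hand": 0.2},
  {"translation": [-0.016, -0.446, 0], "twist": 0, "hand": 0.2},
  {"translation": [-0.016, -0.446, 0], "twist": 0, "hand": 0.2},
  {"translation": [-0.016, -0.446, 0], "twist": 0, "hand": 0.2},
])

```text
time: 24.05
tool_pos: [0.5241, -0.0185, 0.1371]
tool_rot: [0.0, 1.0, -0.018, 0.001]
contact_force: [0.5, 0.7, -0.9]
gripper_width: 0.404
grasp_force: 60.0
```

apply_moves([
  {"translation": [-0.016, -0.446, 0], "twist": 0, "hand": 0.2},
  {"translation": [0, 0, 0.03], "twist": 0, "hand": 0.2},
  {"translation": [0, 0, 0], "twist": 0, "hand": 0.2},
  {"translation": [0, 0, 0], "twist": 0, "hand": 0.2},
])

```text
time: 24.45
tool_pos: [0.5241, 0.0238, 0.1331]
tool_rot: [0.0, 1.0, -0.018, 0.001]
contact_force: [-0.1, 0.2, -0.9]
gripper_width: 0.405
grasp_force: 60.0
```

```bash
python3 - <<'E'
from h import *
a,c=ringpos('ring1_c',.044);save('w9',a,2,(150,384,60,460))
t=state()['tool_pos']
for dx in [0,-.001]: print(proj(c,[t[0]+dx,t[1],t[2]-.0146]),proj(c,[.5248,.0243,.078]))
E
```

```text
24.45 TCP [0.5241 0.0238 0.1331] yaw -0.0368 [-0.1  0.2 -0.9] 0.405
[259.69219431 260.60352343] [257.5433903  222.40821799]
[259.76973617 262.57937423] [257.5433903  222.40821799]
```

View pics/w9.png

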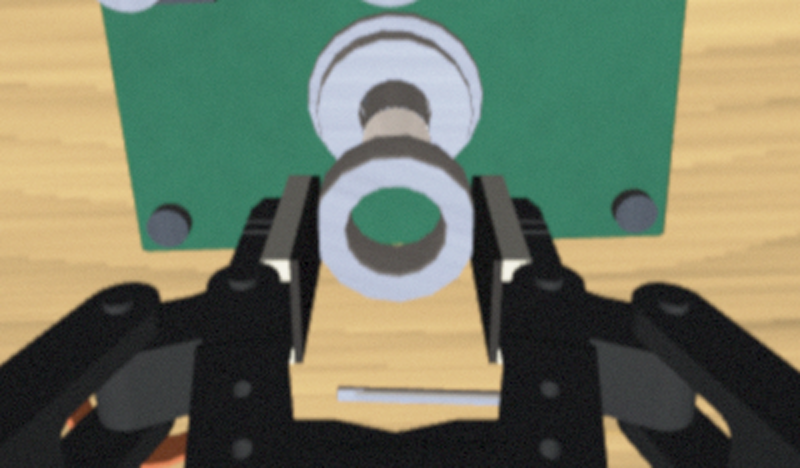

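Both rings seat flat at (395,90). The collar is held level at (396,229), about 1.5 mm towards −x compared with the rings, so I'm correcting for that.

apply_moves([
  {"translation": [0.025, -0.006, 0.05], "twist": 0, "hand": 0.2},
  {"translation": [0, 0, 0.1], "twist": 0, "hand": 0.2},
  {"translation": [0, 0, 0.1], "twist": 0, "hand": 0.2},
  {"translation": [0, 0, 0.1], "twist": 0, "hand": 0.2},
  {"translation": [0, 0, 0], "twist": 0, "hand": 0.2},
  {"translation": [0, 0, 0], "twist": 0, "hand": 0.2},
])

```text
time: 25.15
tool_pos: [0.5258, 0.0249, 0.0966]
tool_rot: [0.0, 1.0, -0.018, -0.001]
contact_force: [0.6, -1.0, -1.1]
gripper_width: 0.398
grasp_force: 60.1
```

apply_moves([
  {"translation": [0, 0, 0.1], "twist": 0, "hand": 0.2},
  {"translation": [0, 0, 0.04], "twist": 0, "hand": 0.2},
  {"translation": [0, 0, 0], "twist": 0, "hand": 0.2},
  {"translation": [0, 0, 0], "twist": 0, "hand": 0.7},
  {"translation": [0, 0, 0], "twist": 0, "hand": 0.7},
  {"translation": [0, 0, 0], "twist": 0, "hand": 0.7},
  {"translation": [0, 0, 0], "twist": 0, "hand": 0.7},
  {"translation": [0, 0, 0], "twist": 0, "hand": 0.7},
])

```text
time: 25.95
tool_pos: [0.5264, 0.0252, 0.0836]
tool_rot: [-0.0, 1.0, -0.018, 0.0]
contact_force: [0.1, -0.2, -0.1]
gripper_width: 0.698
grasp_force: 0.0
```

apply_moves([
  {"translation": [0, 0, -0.45], "twist": 0, "hand": 0.7},
  {"translation": [0, 0, -0.5], "twist": 0, "hand": 0.7},
  {"translation": [0, 0, -0.4], "twist": 0, "hand": 0.7},
  {"translation": [-0.07, -0.49, 0], "twist": 0, "hand": 0.7},
  {"translation": [-0.07, -0.49, 0], "twist": 0, "hand": 0.7},
  {"translation": [-0.07, -0.49, 0], "twist": 0, "hand": 0.7},
  {"translation": [-0.07, -0.49, 0], "twist": 0, "hand": 0.7},
  {"translation": [-0.07, -0.49, 0], "twist": 0, "hand": 0.7},
])

```text
time: 26.75
tool_pos: [0.4996, 0.2732, 0.2187]
tool_rot: [-0.0, 1.0, -0.018, 0.0]
contact_force: [1.0, -0.4, 0.3]
gripper_width: 0.705
grasp_force: 0.0
```

apply_moves([
  {"translation": [0, 0, 0], "twist": 0, "hand": 0.7},
  {"translation": [0, 0, 0], "twist": 0, "hand": 0.7},
  {"translation": [0, 0, 0], "twist": 0, "hand": 0.7},
])

```text
time: 27.05
tool_pos: [0.5003, 0.2705, 0.2183]
tool_rot: [0.0, 1.0, -0.018, -0.0]
contact_force: [-0.7, -0.5, 0.9]
gripper_width: 0.7
grasp_force: 0.0
```

```bash
python3 - <<'E'
from h import *
a,c=ringpos('gauge_c',.108);save('w10',a,1.5)
np.savez('w10',P=c['pose'],K=c['camera_matrix'])
for q in ['gauge_c','blade','rest_top']:
  print(q,[(np.round(r['point'],3).tolist(),round(r['score'],2),proj(c,r['point']).round()) for r in recognise('wrist',q)][:3])
E
```

```text
27.05 TCP [0.5003 0.2705 0.2183] yaw -0.0368 [-0.7 -0.5  0.9] 0.7
gauge_c 0.57 ctr 0.5725 0.2779 dia 0.1015 box [220   0] [261 162] [91. 70. 55.]
gauge_c [([0.552, 0.273, 0.11], 0.92, array([251., 118.]))]
blade [([0.56, 0.277, 0.111], 0.83, array([245., 106.]))]
rest_top [([0.57, 0.271, 0.011], 0.68, array([255.,  86.]))]
```

View pics/w10.png

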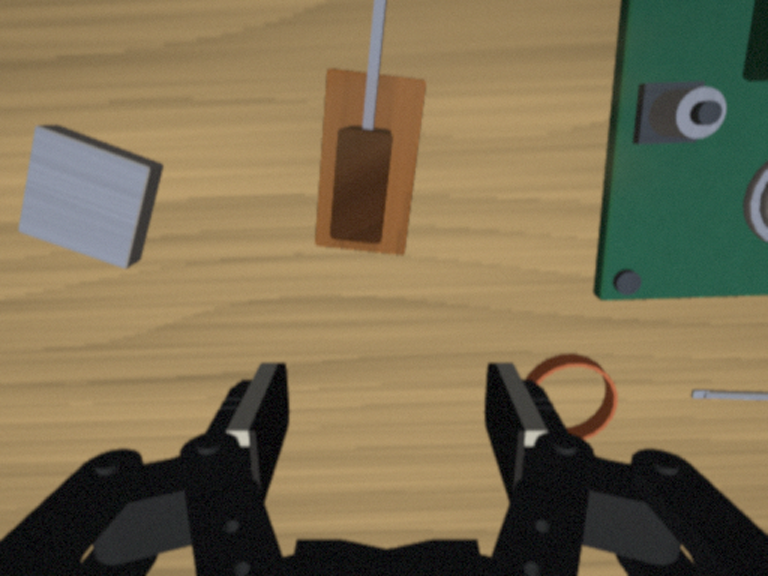

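```bash
python3 - <<'E'
from h import *
d=np.load('w10.npz');c={'pose':d['P'],'camera_matrix':d['K']}
f=lambda x,y,z:atz(c,x/1.5,y/1.5,z)[:2]
for n,q,z in [('handle',[(336,127),(392,129),(382,242.5),(330,237)],.108),('rest foot',[(327.5,68),(426,80),(405,256),(315.5,246.5)],.010)]:
    p=np.array([f(*t,z) for t in q]); m=p.mean(0); ax=(p[0]+p[1]-p[2]-p[3])/2; w=(p[0]+p[3]-p[1]-p[2])/2
    print(n,m.round(4),'len',np.linalg.norm(ax).round(4),'wid',np.linalg.norm(w).round(4),'yaw',np.arctan2(ax[1],ax[0]).round(4))
b0=f(368.5,128,.0855);b1=f(380,0,.0855);d=b1-b0;print('blade yaw',np.arctan2(d[1],d[0]))
E
```

```text
handle [0.5485 0.281 ] len 0.0495 wid 0.0241 yaw -0.1244
rest foot [0.5469 0.2806] len 0.1096 wid 0.0592 yaw -0.1423
blade yaw -0.14078565237090687
```

Handle top spans (330..392, 127..242) and the blade points along +x. The measured sizes, 49.5 x 24, fit. Aligning and gripping the gauge.

apply_moves([
  {"translation": [0.24, -0.062, 0], "twist": 0, "hand": 0.7},
  {"translation": [0.241, -0.061, 0], "twist": 1.0, "hand": 0.7},
  {"translation": [0, 0, 0.4], "twist": 0, "hand": 0.7},
  {"translation": [0, 0, 0.5], "twist": 0, "hand": 0.7},
  {"translation": [0, 0, 0.38], "twist": 0, "hand": 0.7},
  {"translation": [0, 0, 0], "twist": 0, "hand": 0.7},
  {"translation": [0, 0, 0], "twist": 0, "hand": 0.7},
])

```text
time: 28.0
tool_pos: [0.5488, 0.2813, 0.0906]
tool_rot: [0.0, 0.998, -0.068, -0.0]
contact_force: [0.5, 0.2, 0.6]
gripper_width: 0.699
grasp_force: 0.0
```

```bash
python3 - <<'E'
from h import *
a,c=ringpos('gauge_c',.108);s=state();print(s['joint_pos'].round(3))
save('w11',a,1)
for n,x,y in [('c',0,0),('fl',.025,.012),('fr',.025,-.012),('bl',-.025,.012),('br',-.025,-.012)]:
    t=-.14;print(n,proj(c,[.5485+x*np.cos(t)-y*np.sin(t),.281+x*np.sin(t)+y*np.cos(t),.108]).round())
E
```

```text
28.0 TCP [0.5488 0.2813 0.0906] yaw -0.137 [0.5 0.2 0.6] 0.699
gauge_c 0.84 ctr 0.5777 0.2757 dia 0.1083 box [226  57] [294 361] [81. 61. 50.]
[0.353 0.181 1.752 0.    1.202 2.061]
c [260. 308.]
fl [224. 245.]
fr [296. 245.]
bl [228. 363.]
br [291. 363.]
```

View pics/w11.png

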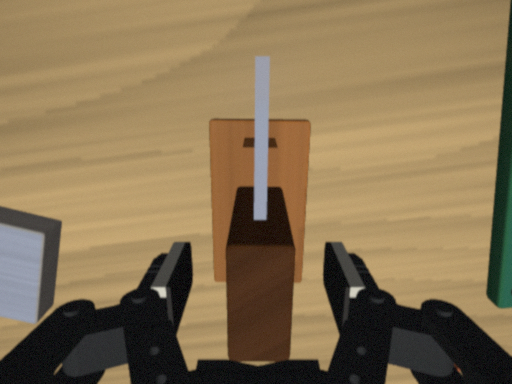

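apply_moves([
  {"translation": [0, 0, 0], "twist": 0, "hand": 0.4},
  {"translation": [0, 0, 0], "twist": 0, "hand": 0.2},
  {"translation": [0, 0, 0], "twist": 0, "hand": 0.1},
  {"translation": [0, 0, 0], "twist": 0, "hand": 0.1},
  {"translation": [0, 0, 0], "twist": 0, "hand": 0.1},
  {"translation": [0, 0, 0], "twist": 0, "hand": 0.1},
  {"translation": [0, 0, 0], "twist": 0, "hand": 0.1},
])

```text
time: 28.8
tool_pos: [0.5499, 0.2822, 0.0926]
tool_rot: [-0.001, 0.998, -0.068, 0.001]
contact_force: [0.1, -0.7, 6.6]
gripper_width: 0.279
grasp_force: 59.9
```

apply_moves([
  {"translation": [0, 0, -0.1], "twist": 0, "hand": 0.1},
  {"translation": [0, 0, -0.4], "twist": 0, "hand": 0.1},
  {"translation": [0, 0, -0.4], "twist": 0, "hand": 0.1},
  {"translation": [0, 0, -0.4], "twist": 0, "hand": 0.1},
  {"translation": [0.069, 0.474, 0], "twist": 0, "hand": 0.1},
  {"translation": [0.069, 0.474, 0], "twist": 0, "hand": 0.1},
  {"translation": [0.069, 0.474, 0], "twist": 0, "hand": 0.1},
  {"translation": [0.069, 0.474, 0], "twist": 0, "hand": 0.1},
])

```text
time: 29.6
tool_pos: [0.5492, 0.0887, 0.2198]
tool_rot: [0.0, 0.998, -0.068, -0.001]
contact_force: [1.1, 0.1, -2.5]
gripper_width: 0.274
grasp_force: 59.9
```

apply_moves([
  {"translation": [0.069, 0.474, 0], "twist": 0, "hand": 0.1},
  {"translation": [0.069, 0.474, 0], "twist": 0, "hand": 0.1},
  {"translation": [0.069, 0.474, 0], "twist": 0, "hand": 0.1},
  {"translation": [0.069, 0.474, 0], "twist": 0, "hand": 0.1},
  {"translation": [0, 0, 0], "twist": -1, "hand": 0.1},
  {"translation": [0, 0, 0], "twist": -1, "hand": 0.1},
  {"translation": [0, 0, 0], "twist": -1, "hand": 0.1},
  {"translation": [0, 0, 0], "twist": -1, "hand": 0.1},
])

```text
time: 30.4
tool_pos: [0.5511, -0.1014, 0.2196]
tool_rot: [-0.001, 0.991, 0.133, -0.001]
contact_force: [-0.0, 0.1, -3.3]
gripper_width: 0.271
grasp_force: 60.6
```

apply_moves([
  {"translation": [0, 0, 0], "twist": -1, "hand": 0.1},
  {"translation": [0, 0, 0], "twist": -1, "hand": 0.1},
  {"translation": [0, 0, 0], "twist": -1, "hand": 0.1},
  {"translation": [0, 0, 0], "twist": -1, "hand": 0.1},
  {"translation": [0, 0, 0], "twist": -1, "hand": 0.1},
  {"translation": [0, 0, 0], "twist": -1, "hand": 0.1},
  {"translation": [0, 0, 0], "twist": -1, "hand": 0.1},
  {"translation": [0, 0, 0], "twist": -1, "hand": 0.1},
])

```text
time: 31.2
tool_pos: [0.5512, -0.1011, 0.2196]
tool_rot: [-0.001, 0.861, 0.509, -0.001]
contact_force: [-0.3, -0.2, -2.9]
gripper_width: 0.274
grasp_force: 60.6
```

apply_moves([
  {"translation": [0, 0, 0], "twist": -1, "hand": 0.1},
  {"translation": [0, 0, 0], "twist": -1, "hand": 0.1},
  {"translation": [0, 0, 0], "twist": -1, "hand": 0.1},
  {"translation": [0, 0, 0], "twist": -1, "hand": 0.1},
  {"translation": [0, 0, 0], "twist": -0.98, "hand": 0.1},
  {"translation": [0, 0, 0], "twist": 0, "hand": 0.1},
  {"translation": [0, 0, 0], "twist": 0, "hand": 0.1},
])

```text
time: 31.9
tool_pos: [0.5515, -0.1012, 0.2199]
tool_rot: [-0.001, 0.711, 0.703, -0.0]
contact_force: [0.0, -0.5, -2.7]
gripper_width: 0.273
grasp_force: 60.6
```

```bash
python3 - <<'E'
from h import *
from scipy.spatial.transform import Rotation as R
a,c=ringpos('gauge_c',.1)
# tool->cam rigid
s=state();q=s['tool_rot'];T=np.eye(4);T[:3,:3]=R.from_quat([q[1],q[2],q[3],q[0]]).as_matrix();T[:3,3]=s['tool_pos']
X=np.linalg.inv(T)@np.array(c['pose']);np.save('X.npy',X);np.save('K.npy',c['camera_matrix']);print(X.round(4).tolist())
T3=np.eye(4);T3[:3,:3]=R.from_quat([.99985,-.01743,.00058,.00035]).as_matrix();T3[:3,3]=[.46391,.02364,.2574]
c3={'camera_matrix':c['camera_matrix'],'pose':T3@X}
f=lambda x,y,z:atz(c3,x/1.5,y/1.5,z).round(4)
print('post',f(382.5,150.5,.078),'roll near edge top',f(380,83,.06),'shoulder near/far',f(383,174.5,.028),f(383,114,.028))
b=cv2.cvtColor(cv2.imread('pics/w3.png'),cv2.COLOR_BGR2RGB)
cv2.imwrite('pics/crop.png',0*b)
for v in range(20,130,3): print(v,b[v,380].tolist(),end=' ')
np.save('wr.npy',a)
E
```

```text
31.9 TCP [ 0.5515 -0.1012  0.2199] yaw 1.5598 [ 0.  -0.5 -2.7] 0.273
gauge_c 0.62 ctr 0.549 -0.1352 dia 0.2494 box [223  59] [291 359] [89. 69. 56.]
gauge_c 0.62 ctr 0.5268 0.018 dia 0.0333 box [193   0] [244  39] [154. 159. 174.]
[[-0.0005, 0.9513, 0.3083, 0.0797], [1.0, -0.0002, 0.0023, -0.0007], [0.0022, 0.3083, -0.9513, -0.1197], [0.0, 0.0, 0.0, 1.0]]
post [0.5246 0.0249 0.078 ] roll near edge top [0.5614 0.0252 0.06  ] shoulder near/far [0.5057 0.0257 0.028 ] [0.5443 0.0243 0.028 ]
20 [68, 76, 83] 23 [69, 73, 84] 26 [117, 124, 137] 29 [151, 156, 173] 32 [152, 157, 175] 35 [154, 159, 175] 38 [151, 158, 173] 41 [153, 158, 175] 44 [150, 159, 173] 47 [152, 157, 174] 50 [149, 157, 173] 53 [153, 159, 175] 56 [151, 155, 163] 59 [108, 107, 108] 62 [77, 80, 87] 65 [144, 150, 166] 68 [146, 153, 169] 71 [146, 154, 168] 74 [147, 153, 169] 77 [145, 155, 169] 80 [140, 146, 159] 83 [88, 102, 99] 86 [52, 100, 80] 89 [50, 99, 80] 92 [52, 101, 82] 95 [49, 98, 79] 98 [53, 102, 85] 101 [52, 102, 82] 104 [47, 98, 78] 107 [51, 101, 81] 110 [51, 101, 81] 113 [53, 93, 84] 116 [71, 83, 87] 119 [71, 83, 89] 122 [71, 82, 88] 125 [70, 83, 87] 128 [71, 82, 88]
```

```bash
python3 - <<'E'
from h import *
a=np.load('wr.npy').astype(int);X=np.load('X.npy');K=np.load('K.npy');c={'camera_matrix':K,'pose':X}
g=(a[...,2]-a[...,0]>-5)&(a.sum(2)>300)
for v in range(60,220,20):
    u=np.nonzero(g[v,225:300])[0]+225
    if len(u): print(v,u.min(),u.max(),len(u),atz(c,(u.min()+u.max())/2,v,.0071).round(4), 'w',(atz(c,u.max()+.5,v,.0071)-atz(c,u.min()-.5,v,.0071))[1].round(4))
E
```

```text
60 250 266 17 [ 0.0852 -0.0008  0.0071] w 0.0059
80 250 265 16 [ 0.0785 -0.001   0.0071] w 0.0057
100 250 266 17 [ 0.0716 -0.0008  0.0071] w 0.0061
120 250 265 16 [ 0.0645 -0.001   0.0071] w 0.0059
140 250 265 16 [ 0.0571 -0.001   0.0071] w 0.006
160 252 263 12 [ 0.0495 -0.001   0.0071] w 0.0046
180 252 263 12 [ 0.0415 -0.001   0.0071] w 0.0047
200 252 264 13 [ 0.0333 -0.0008  0.0071] w 0.0051
```

apply_moves([
  {"translation": [0, 0.021, 0.3], "twist": 0, "hand": 0.1},
  {"translation": [0, 0, 0.4], "twist": 0, "hand": 0.1},
  {"translation": [0, 0, 0.4], "twist": 0, "hand": 0.1},
  {"translation": [0, 0, 0.3], "twist": 0, "hand": 0.1},
  {"translation": [0, 0, 0.08], "twist": 0, "hand": 0.1},
  {"translation": [0, 0, 0], "twist": 0, "hand": 0.1},
  {"translation": [0, 0, 0], "twist": 0, "hand": 0.1},
])

```text
time: 32.7
tool_pos: [0.5553, -0.1018, 0.074]
tool_rot: [0.001, 0.71, 0.704, 0.001]
contact_force: [0.1, -0.5, -2.6]
gripper_width: 0.276
grasp_force: 60.6
```

```bash
python3 - <<'E'
from h import *
a,c=ringpos('ring1_c',.052)
g=a.astype(int);save('w12',a,1.5)
for q in ['collar_c','roll_face']:
  for r in regions_of('wrist',q)[:2]:
    v,u=np.nonzero(r['pixels']);print(q,round(r['score'],2),u.min(),u.max(),v.min(),v.max(),a[r['pixels']].mean(0).round())
E
```

```text
32.7 TCP [ 0.5553 -0.1018  0.074 ] yaw 1.5614 [ 0.1 -0.5 -2.6] 0.276
ring1_c 0.57 ctr 0.5535 -0.09 dia 0.1474 box [224  61] [291 359] [101.  78.  64.]
```

apply_moves([
  {"translation": [0, -0.013, 0.02], "twist": 0, "hand": 0.1},
  {"translation": [0.15, 0, 0], "twist": 0, "hand": 0.1},
  {"translation": [0.15, 0, 0], "twist": 0, "hand": 0.1},
  {"translation": [0.1, 0, 0], "twist": 0, "hand": 0.1},
  {"translation": [0, 0, 0], "twist": 0, "hand": 0.1},
  {"translation": [0, 0, 0], "twist": 0, "hand": 0.1},
])

```text
time: 33.5
tool_pos: [0.5531, -0.0609, 0.0705]
tool_rot: [0.0, 0.71, 0.704, -0.0]
contact_force: [-0.1, 0.3, -3.1]
gripper_width: 0.275
grasp_force: 60.6
```

apply_moves([
  {"translation": [0.1, 0.01, 0], "twist": 0, "hand": 0.1},
  {"translation": [0.14, 0, 0], "twist": 0, "hand": 0.1},
  {"translation": [0, 0, 0], "twist": 0, "hand": 0.1},
  {"translation": [0, 0, 0], "twist": 0, "hand": 0.1},
  {"translation": [0, 0, 0.01], "twist": 0, "hand": 0.1},
  {"translation": [0, 0, 0.01], "twist": 0, "hand": 0.1},
  {"translation": [0, 0, 0], "twist": 0, "hand": 0.1},
])

```text
time: 34.2
tool_pos: [0.5544, -0.0377, 0.0687]
tool_rot: [-0.0, 0.71, 0.704, 0.0]
contact_force: [-0.4, 0.0, -0.6]
gripper_width: 0.278
grasp_force: 60.9
```

apply_moves([
  {"translation": [0, 0, 0.006], "twist": 0, "hand": 0.1},
  {"translation": [0, 0, 0], "twist": 0, "hand": 0.1},
  {"translation": [0, 0, 0], "twist": 0, "hand": 0.45},
  {"translation": [0, 0, 0], "twist": 0, "hand": 0.45},
  {"translation": [0, 0, 0], "twist": 0, "hand": 0.45},
  {"translation": [0, 0, 0], "twist": 0, "hand": 0.45},
])

```text
time: 34.8
tool_pos: [0.5544, -0.0374, 0.0678]
tool_rot: [0.0, 0.71, 0.704, 0.0]
contact_force: [-0.4, 0.2, 0.1]
gripper_width: 0.447
grasp_force: 0.0
```

apply_moves([
  {"translation": [0, 0, -0.2], "twist": 0, "hand": 0.45},
  {"translation": [0, 0, -0.5], "twist": 0, "hand": 0.45},
  {"translation": [0, 0, -0.5], "twist": 0, "hand": 0.45},
  {"translation": [0, 0, -0.5], "twist": 0, "hand": 0.45},
  {"translation": [0.0, 0.38, -0.2], "twist": 0, "hand": 0.45},
  {"translation": [0.0, 0.38, 0], "twist": 0, "hand": 0.45},
  {"translation": [0, 0, 0], "twist": 0, "hand": 0.45},
  {"translation": [0, 0, 0], "twist": 0, "hand": 0.45},
])

```text
time: 35.6
tool_pos: [0.6304, -0.0381, 0.2568]
tool_rot: [-0.001, 0.71, 0.704, -0.001]
contact_force: [-0.1, -0.2, 0.1]
gripper_width: 0.449
grasp_force: 0.0
```

```bash
python3 - <<'E'
from h import *
a,c=ringpos('gauge_c',.084);save('w12',a,1.5);np.savez('w12',P=c['pose'],K=c['camera_matrix'])
for q in ['screw_bar','gauge_c','blade']:
  for r in regions_of('wrist',q)[:3]:
    m=r['pixels'];v,u=np.nonzero(m);z={'screw_bar':.136,'gauge_c':.084,'blade':.0615}[q]
    k=max(cv2.findContours(m.astype(np.uint8),0,1)[0],key=cv2.contourArea)
    p=np.array([atz(c,x,y,z)[:2] for x,y in k[:,0]],np.float32)*1000
    print(q,round(r['score'],2),u.min(),u.max(),v.min(),v.max(),a[m].mean(0).round(),np.round(cv2.minAreaRect(p)[0],1),np.round(cv2.minAreaRect(p)[1],1),round(cv2.minAreaRect(p)[2],1))
E
```

```text
35.6 TCP [ 0.6304 -0.0381  0.2568] yaw 1.562 [-0.1 -0.2  0.1] 0.449
gauge_c 0.57 ctr 0.5547 -0.0084 dia 0.1116 box [158  71] [200 198] [81. 67. 56.]
screw_bar 0.81 216 301 84 117 [77. 85. 89.] [630.3  25.8] [22.  58.4] 89.5
gauge_c 0.57 158 200 71 198 [81. 67. 56.] [560.9  -8.6] [110.   36.2] 88.1
blade 0.89 158 199 71 197 [80. 65. 54.] [554.7 -11.7] [117.   37.7] 89.6
blade 0.69 181 207 80 114 [155. 162. 176.] [572.5  24.3] [29.5 23.3] 86.9
blade 0.48 117 161 75 118 [151. 156. 170.] [523.3  25.1] [37.2 39.9] 89.5
```

View pics/w12.png

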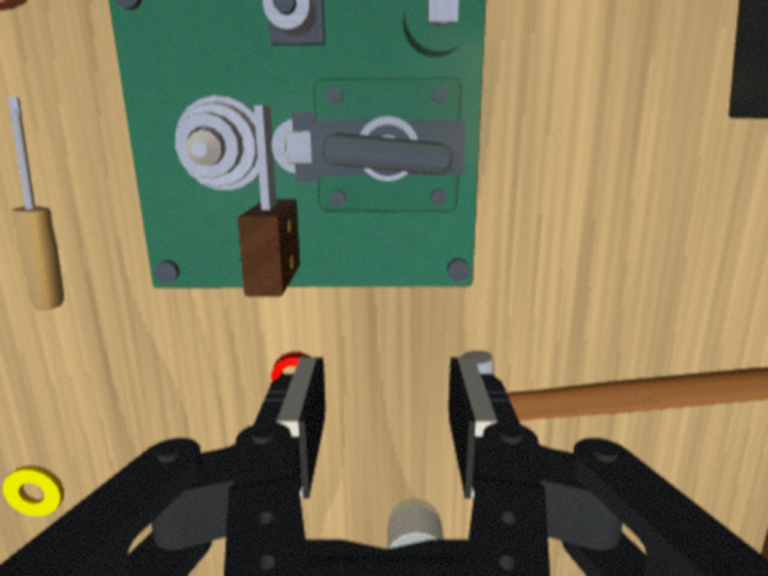

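View (1.5x px): rings and collar are stacked at (215,145). The blade sits in the gap at (266,155) with the handle at (268,248). The bar runs from (325,150) to (452,158), so the screw reads about 0.06. I'm going to the bar.

apply_moves([
  {"translation": [0.31, 0.004, 0], "twist": 0, "hand": 0.45},
  {"translation": [0.308, 0.004, 0], "twist": 0, "hand": 0.45},
  {"translation": [0, 0, 0], "twist": -1, "hand": 0.45},
  {"translation": [0, 0, 0], "twist": -1, "hand": 0.45},
  {"translation": [0, 0, 0], "twist": -1, "hand": 0.45},
  {"translation": [0, 0, 0], "twist": -1, "hand": 0.45},
  {"translation": [0, 0, 0], "twist": -1, "hand": 0.45},
  {"translation": [0, 0, 0], "twist": -1, "hand": 0.45},
])

```text
time: 36.65
tool_pos: [0.6311, 0.0236, 0.2581]
tool_rot: [0.0, 0.469, 0.883, 0.0]
contact_force: [-0.2, -0.8, -0.0]
gripper_width: 0.45
grasp_force: 0.0
```

apply_moves([
  {"translation": [0, 0, 0], "twist": -1, "hand": 0.45},
  {"translation": [0, 0, 0], "twist": -1, "hand": 0.45},
  {"translation": [0, 0, 0], "twist": -1, "hand": 0.45},
  {"translation": [0, 0, 0], "twist": -1, "hand": 0.45},
  {"translation": [0, 0, 0], "twist": -1, "hand": 0.45},
  {"translation": [0, 0, 0], "twist": -1, "hand": 0.45},
  {"translation": [0, 0, 0], "twist": -1, "hand": 0.45},
  {"translation": [0, 0, 0], "twist": -1, "hand": 0.45},
])

```text
time: 37.45
tool_pos: [0.6311, 0.0236, 0.2581]
tool_rot: [0.0, 0.088, 0.996, 0.0]
contact_force: [-0.4, 0.6, 0.3]
gripper_width: 0.446
grasp_force: 0.0
```

apply_moves([
  {"translation": [0, 0, 0], "twist": -1, "hand": 0.45},
  {"translation": [0, 0, 0], "twist": -0.1, "hand": 0.45},
  {"translation": [0, 0, 0], "twist": 0, "hand": 0.45},
  {"translation": [0, 0, 0], "twist": 0, "hand": 0.45},
])

```text
time: 37.85
tool_pos: [0.6315, 0.0236, 0.2579]
tool_rot: [0.0, 0.036, 0.999, -0.0]
contact_force: [-0.5, 0.3, -0.4]
gripper_width: 0.449
grasp_force: 0.0
```

```bash
python3 - <<'E'
from h import *
d=np.load('w12.npz');c={'pose':d['P'],'camera_matrix':d['K']}
f=lambda x,y,z:atz(c,x/1.5,y/1.5,z)
p=[f(327,135,.136),f(325.5,167,.136),f(451,174,.136),f(453.5,145,.136)]
m=np.mean(p,0);ax=(p[2]+p[3]-p[0]-p[1])/2;print('bar',m.round(4),np.arctan2(ax[1],ax[0]),np.linalg.norm(ax))
ringpos('screw_bar',.136);print(state()['joint_pos'].round(3))
E
```

```text
bar [0.631  0.0238 0.136 ] -0.07379265580729043 0.057795588760163975
37.85 TCP [0.6315 0.0236 0.2579] yaw 3.0704 [-0.5  0.3 -0.4] 0.449
screw_bar 0.8 ctr 0.6269 0.0244 dia 0.0628 box [242 142] [272 222] [78. 82. 88.]
[-0.08   0.066  1.591  0.     1.484 -1.58 ]
```

apply_moves([
  {"translation": [0, 0, 0.4], "twist": 0, "hand": 0.45},
  {"translation": [0, 0, 0.5], "twist": 0, "hand": 0.45},
  {"translation": [0, 0, 0.3], "twist": 0, "hand": 0.45},
  {"translation": [0, 0, 0.1], "twist": 0, "hand": 0.45},
  {"translation": [0, 0, 0], "twist": 0, "hand": 0.45},
  {"translation": [0, 0, 0], "twist": 0, "hand": 0.45},
])

```text
time: 38.55
tool_pos: [0.633, 0.0236, 0.1301]
tool_rot: [0.002, 0.035, 0.999, -0.0]
contact_force: [-0.1, -0.0, -0.0]
gripper_width: 0.451
grasp_force: 0.0
```

apply_moves([
  {"translation": [0, 0, 0], "twist": 0, "hand": 0.2},
  {"translation": [0, 0, 0], "twist": 0, "hand": 0.1},
  {"translation": [0, 0, 0], "twist": 0, "hand": 0},
  {"translation": [0, 0, 0], "twist": 0, "hand": 0},
  {"translation": [0, 0, 0], "twist": 0, "hand": 0},
  {"translation": [0, 0, 0], "twist": 0, "hand": 0},
])

```text
time: 39.15
tool_pos: [0.6332, 0.0233, 0.1308]
tool_rot: [0.002, 0.035, 0.999, -0.0]
contact_force: [-0.8, -1.9, 5.4]
gripper_width: 0.157
grasp_force: 60.0
```

```bash
python3 - <<'E'
from h import *
s=state();q=s['tool_rot'];print(s['tool_pos'].round(4),2*np.arctan2(q[2],q[1]),s['contact_force'].round(1),s['ft_torque'].round(3),s['grasp_force'],s['gripper_width'],s['joint_pos'].round(3))
E
```

```text
[0.6332 0.0233 0.1308] 3.0718720082270026 [-0.8 -1.9  5.4] [-0.147  0.155  0.018] 59.98065233230591 0.15733912104630646 [-8.000e-02  1.720e-01  1.696e+00 -1.000e-03  1.270e+00 -1.581e+00]
```

apply_moves([
  {"translation": [0, 0, 0], "twist": 1, "hand": 0},
  {"translation": [0, 0, 0], "twist": 1, "hand": 0},
  {"translation": [0, 0, 0], "twist": 1, "hand": 0},
  {"translation": [0, 0, 0], "twist": 1, "hand": 0},
  {"translation": [0, 0, 0], "twist": 1, "hand": 0},
  {"translation": [0, 0, 0], "twist": 1, "hand": 0},
  {"translation": [0, 0, 0], "twist": 1, "hand": 0},
  {"translation": [0, 0, 0], "twist": 1, "hand": 0},
])

```text
time: 39.95
tool_pos: [0.6325, 0.0218, 0.1308]
tool_rot: [0.002, 0.423, 0.906, -0.001]
contact_force: [-4.1, -5.6, 8.4]
gripper_width: 0.15
grasp_force: 60.3
```

apply_moves([
  {"translation": [0, 0, 0], "twist": 1, "hand": 0},
  {"translation": [0, 0, 0], "twist": 1, "hand": 0},
  {"translation": [0, 0, 0], "twist": 1, "hand": 0},
  {"translation": [0, 0, 0], "twist": 1, "hand": 0},
  {"translation": [0, 0, 0], "twist": 1, "hand": 0},
  {"translation": [0, 0, 0], "twist": 1, "hand": 0},
  {"translation": [0, 0, 0], "twist": 1, "hand": 0},
  {"translation": [0, 0, 0], "twist": 1, "hand": 0},
])

```text
time: 40.75
tool_pos: [0.6309, 0.0214, 0.1308]
tool_rot: [0.001, 0.743, 0.67, -0.003]
contact_force: [-11.6, -7.6, 13.1]
gripper_width: 0.153
grasp_force: 60.9
```

```bash
python3 - <<'E'
from h import *
s=state();q=s['tool_rot'];print(s['tool_pos'].round(4),2*np.arctan2(q[2],q[1]),s['contact_force'].round(1),s['ft_torque'].round(3),s['grasp_force'],s['gripper_width'],s['joint_pos'].round(3))
E
```

```text
[0.6309 0.0214 0.1308] 1.4679538670873553 [-11.6  -7.6  13.1] [-1.14   1.769  0.159] 60.89418590068817 0.15334924128462715 [-0.082  0.171  1.697 -0.005  1.276  0.023]
```

apply_moves([
  {"translation": [-0.02, -0.02, 0], "twist": 1, "hand": 0},
  {"translation": [0, -0.002, 0], "twist": 1, "hand": 0},
  {"translation": [0, -0.002, 0], "twist": 1, "hand": 0},
  {"translation": [0, -0.002, 0], "twist": 1, "hand": 0},
  {"translation": [0, -0.002, 0], "twist": 1, "hand": 0},
  {"translation": [0, -0.002, 0], "twist": 1, "hand": 0},
  {"translation": [0, -0.002, 0], "twist": 1, "hand": 0},
  {"translation": [0, -0.002, 0], "twist": 1, "hand": 0},
])

```text
time: 41.55
tool_pos: [0.6293, 0.0221, 0.1308]
tool_rot: [0.001, 0.945, 0.328, 0.001]
contact_force: [-2.5, -0.3, 7.2]
gripper_width: 0.155
grasp_force: 60.3
```

apply_moves([
  {"translation": [0, -0.002, 0], "twist": 1, "hand": 0},
  {"translation": [0, -0.002, 0], "twist": 1, "hand": 0},
  {"translation": [0, -0.002, 0], "twist": 1, "hand": 0},
  {"translation": [0, -0.002, 0], "twist": 1, "hand": 0},
  {"translation": [0, -0.002, 0], "twist": 1, "hand": 0},
  {"translation": [0, -0.002, 0], "twist": 1, "hand": 0},
  {"translation": [0, 0, 0], "twist": 0, "hand": 0},
  {"translation": [0, 0, 0], "twist": 0, "hand": 0},
])

```text
time: 42.35
tool_pos: [0.6288, 0.0234, 0.1308]
tool_rot: [0.0, 0.999, 0.036, 0.001]
contact_force: [-3.1, -0.7, 8.1]
gripper_width: 0.155
grasp_force: 60.4
```

```bash
python3 - <<'E'
from h import *
s=state();q=s['tool_rot'];print(s['tool_pos'].round(4),2*np.arctan2(q[2],q[1]),s['contact_force'].round(1),s['ft_torque'].round(3),s['grasp_force'],s['gripper_width'],s['joint_pos'].round(3))
E
```

```text
[0.6288 0.0234 0.1308] 0.07130986961782372 [-3.1 -0.7  8.1] [-0.038  0.648 -0.055] 60.4348361492157 0.15522161684979285 [-0.081  0.163  1.706 -0.     1.27   1.419]
```

apply_moves([
  {"translation": [0, -0.002, 0], "twist": 1, "hand": 0},
  {"translation": [0, -0.002, 0], "twist": 1, "hand": 0},
  {"translation": [0, -0.002, 0], "twist": 1, "hand": 0},
  {"translation": [0, -0.002, 0], "twist": 1, "hand": 0},
  {"translation": [0, -0.002, 0], "twist": 1, "hand": 0},
  {"translation": [0, -0.002, 0], "twist": 1, "hand": 0},
  {"translation": [0, 0, 0], "twist": 0.5, "hand": 0},
  {"translation": [0, 0, 0], "twist": 0, "hand": 0},
])

```text
time: 43.15
tool_pos: [0.6292, 0.0247, 0.1308]
tool_rot: [-0.0, 0.958, -0.286, 0.001]
contact_force: [-1.0, -0.1, 7.1]
gripper_width: 0.149
grasp_force: 60.4
```

```bash
python3 - <<'E'
from h import *
s=state();q=s['tool_rot'];print(s['tool_pos'].round(4),2*np.arctan2(q[2],q[1]),s['contact_force'].round(1),s['ft_torque'].round(3),s['grasp_force'],s['gripper_width'],s['joint_pos'].round(3))
E
```

```text
[0.6292 0.0247 0.1308] -0.5793158885862465 [-1.  -0.1  7.1] [ 0.093  0.567 -0.089] 60.38899004459381 0.148971654945637 [-0.079  0.164  1.705  0.     1.27   2.071]
```

apply_moves([
  {"translation": [0, 0, 0], "twist": 0, "hand": 0.45},
  {"translation": [0, 0, 0], "twist": 0, "hand": 0.45},
  {"translation": [0, 0, 0], "twist": 0, "hand": 0.45},
  {"translation": [0, 0, 0], "twist": 0, "hand": 0.45},
  {"translation": [0, 0, -0.3], "twist": 0, "hand": 0.45},
  {"translation": [0, 0, -0.5], "twist": 0, "hand": 0.45},
  {"translation": [0, 0, -0.4], "twist": 0, "hand": 0.45},
  {"translation": [0, 0, 0], "twist": -1, "hand": 0.45},
])

```text
time: 43.95
tool_pos: [0.6314, 0.0246, 0.2566]
tool_rot: [-0.001, 0.972, -0.236, 0.007]
contact_force: [1.2, 0.5, 1.0]
gripper_width: 0.452
grasp_force: 0.0
```

apply_moves([
  {"translation": [0, 0, 0], "twist": -1, "hand": 0.45},
  {"translation": [0, 0, 0], "twist": -1, "hand": 0.45},
  {"translation": [0, 0, 0], "twist": -1, "hand": 0.45},
  {"translation": [0, 0, 0], "twist": -1, "hand": 0.45},
  {"translation": [0, 0, 0], "twist": -1, "hand": 0.45},
  {"translation": [0, 0, 0], "twist": -1, "hand": 0.45},
  {"translation": [0, 0, 0], "twist": -1, "hand": 0.45},
  {"translation": [0, 0, 0], "twist": -1, "hand": 0.45},
])

```text
time: 44.75
tool_pos: [0.6278, 0.0248, 0.2475]
tool_rot: [-0.0, 0.987, 0.162, -0.0]
contact_force: [-0.4, -0.3, -0.2]
gripper_width: 0.45
grasp_force: 0.0
```

apply_moves([
  {"translation": [0, 0, 0], "twist": -1, "hand": 0.45},
  {"translation": [0, 0, 0], "twist": -1, "hand": 0.45},
  {"translation": [0, 0, 0], "twist": -1, "hand": 0.45},
  {"translation": [0, 0, 0], "twist": -1, "hand": 0.45},
  {"translation": [0, 0, 0], "twist": -1, "hand": 0.45},
  {"translation": [0, 0, 0], "twist": -1, "hand": 0.45},
  {"translation": [0, 0, 0], "twist": -1, "hand": 0.45},
  {"translation": [0, 0, 0], "twist": -1, "hand": 0.45},
])

```text
time: 45.55
tool_pos: [0.6279, 0.0248, 0.2475]
tool_rot: [-0.0, 0.846, 0.534, -0.0]
contact_force: [0.1, 0.1, -0.9]
gripper_width: 0.448
grasp_force: 0.0
```

apply_moves([
  {"translation": [0, 0, 0], "twist": -1, "hand": 0.45},
  {"translation": [0, 0, 0], "twist": -1, "hand": 0.45},
  {"translation": [0, 0, 0], "twist": -1, "hand": 0.45},
  {"translation": [0, 0, 0], "twist": -1, "hand": 0.45},
  {"translation": [0, 0, 0], "twist": -0.4, "hand": 0.45},
  {"translation": [-0.31, -0.4, 0], "twist": 0, "hand": 0.45},
  {"translation": [-0.31, -0.37, 0.2], "twist": 0, "hand": 0.45},
  {"translation": [0, 0, 0.2], "twist": 0, "hand": 0.45},
])

```text
time: 46.35
tool_pos: [0.5496, -0.0369, 0.2077]
tool_rot: [-0.0, 0.711, 0.703, -0.001]
contact_force: [0.7, -0.5, -0.8]
gripper_width: 0.449
grasp_force: 0.0
```

apply_moves([
  {"translation": [0, 0, 0.2], "twist": 0, "hand": 0.45},
  {"translation": [0, 0, 0], "twist": 0, "hand": 0.45},
  {"translation": [0, 0, 0], "twist": 0, "hand": 0.45},
])

```text
time: 46.65
tool_pos: [0.5524, -0.0348, 0.1886]
tool_rot: [-0.0, 0.71, 0.704, -0.0]
contact_force: [1.0, -1.5, 1.2]
gripper_width: 0.453
grasp_force: 0.0
```

```bash
python3 - <<'E'
from h import *
a,c=ringpos('gauge_c',.084);np.save('w13.npy',a);np.savez('w13',P=c['pose'],K=c['camera_matrix'])
A=a.astype(int);dark=(A[...,0]-A[...,2]>8)&(A.sum(2)<240)&(A[...,0]>A[...,1]);dark[:,:150]=0;dark[:,380:]=0
for v in range(140,330,15):
    u=np.nonzero(dark[v])[0]
    if len(u)>8: print(v,u.min(),u.max(),len(u),atz(c,u.min(),v,.084).round(4),atz(c,u.max(),v,.084).round(4))
g=(A[...,2]-A[...,0]>-5)&(A.sum(2)>300)
for v in range(20,220,20):
    u=np.nonzero(g[v,200:330])[0]+200; print(v,[(int(x[0]),int(x[-1])) for x in np.split(u,np.nonzero(np.diff(u)>1)[0]+1) if len(x)])
E
```

```text
46.65 TCP [ 0.5524 -0.0348  0.1886] yaw 1.5619 [ 1.  -1.5  1.2] 0.453
gauge_c 0.8 ctr 0.5508 -0.0084 dia 0.111 box [240  73] [278 234] [100.  81.  67.]
gauge_c 0.23 ctr 0.5247 0.0266 dia 0.0351 box [189  79] [242 133] [168. 175. 191.]
155 245 272 19 [ 0.5432 -0.0052  0.084 ] [ 0.5613 -0.0053  0.084 ]
170 242 275 34 [ 0.541  -0.0156  0.084 ] [ 0.5634 -0.0158  0.084 ]
185 243 275 33 [ 0.5414 -0.0263  0.084 ] [ 0.5635 -0.0265  0.084 ]
200 244 276 33 [ 0.5419 -0.0373  0.084 ] [ 0.5643 -0.0375  0.084 ]
215 245 277 33 [ 0.5423 -0.0487  0.084 ] [ 0.5651 -0.0488  0.084 ]
230 247 276 30 [ 0.5435 -0.0603  0.084 ] [ 0.5644 -0.0605  0.084 ]
275 173 342 13 [ 0.487  -0.0971  0.084 ] [ 0.6145 -0.098   0.084 ]
290 159 356 17 [ 0.4752 -0.1102  0.084 ] [ 0.6261 -0.1113  0.084 ]
20 []
40 []
60 [(227, 227)]
80 [(200, 258), (260, 264), (266, 266), (269, 272), (274, 276)]
100 [(200, 200), (202, 202), (205, 206), (209, 212), (227, 311)]
120 [(200, 207), (224, 310)]
140 [(208, 235), (252, 261)]
160 []
180 []
200 []
```

```bash
python3 - <<'E'
from h import *
a=np.load('w13.npy').astype(int);d=np.load('w13.npz');c={'pose':d['P'],'camera_matrix':d['K']}
for n,p in [('rim',[.5498,.0248,.052]),('rim-1.2',[.5486,.0248,.052]),('bladeL',[.5486,.0248,.0615]),('bladeR',[.5536,.0248,.0615]),('rollface',[.5536,.0248,.06]),('rollctr',[.5696,.0248,.06])]: print(n,proj(c,p).round(1))
v=int(proj(c,[.5536,.0248,.06])[1])
for r in (v-8,v,v+8,v+16): print(r,' '.join(f'{u}:{a[r,u].sum()//3}' for u in range(232,276)))
for r in range(122,150,4): print(r,' '.join(f'{u}:{a[r,u].sum()//3}' for u in range(246,270)))
E
```

```text
rim [254.8 105.2]
rim-1.2 [253.2 105.3]
bladeL [253.  106.3]
bladeR [260.  106.3]
rollface [260.  106.1]
rollctr [282.6 105.9]
98 232:185 233:182 234:183 235:186 236:184 237:189 238:182 239:161 240:127 241:134 242:172 243:189 244:194 245:197 246:198 247:190 248:180 249:147 250:143 251:174 252:183 253:187 254:186 255:187 256:185 257:171 258:130 259:121 260:161 261:183 262:185 263:185 264:184 265:184 266:182 267:186 268:182 269:185 270:186 271:185 272:186 273:181 274:174 275:169
106 232:180 233:186 234:187 235:191 236:189 237:189 238:187 239:188 240:176 241:137 242:143 243:184 244:197 245:199 246:200 247:196 248:196 249:178 250:141 251:152 252:182 253:190 254:189 255:188 256:186 257:187 258:186 259:189 260:188 261:190 262:193 263:192 264:192 265:192 266:191 267:187 268:189 269:189 270:191 271:179 272:142 273:97 274:111 275:163
114 232:190 233:189 234:192 235:192 236:191 237:193 238:192 239:184 240:165 241:172 242:190 243:196 244:201 245:201 246:201 247:196 248:189 249:172 250:177 251:186 252:192 253:189 254:189 255:190 256:191 257:188 258:180 259:152 260:172 261:186 262:188 263:187 264
[... 1039 characters left out ...]
 249:92 250:92 251:92 252:113 253:156 254:184 255:189 256:191 257:191 258:191 259:178 260:132 261:96 262:92 263:91 264:89 265:90 266:91 267:95 268:96 269:90
138 246:92 247:94 248:96 249:91 250:94 251:93 252:109 253:146 254:181 255:190 256:191 257:192 258:192 259:180 260:144 261:105 262:96 263:91 264:93 265:89 266:90 267:91 268:94 269:92
142 246:93 247:91 248:94 249:94 250:91 251:91 252:94 253:133 254:178 255:191 256:190 257:193 258:191 259:186 260:158 261:113 262:95 263:94 264:88 265:93 266:95 267:91 268:92 269:96
146 246:90 247:92 248:89 249:89 250:91 251:92 252:94 253:118 254:172 255:189 256:189 257:193 258:191 259:190 260:177 261:120 262:90 263:90 264:86 265:85 266:82 267:83 268:78 269:78
```

The roll face merges with the blade on the contact row, with dark wedges only above and below it, so the blade is nipped. The gauge has turned about 0.05 rad, so I'm matching its yaw and gripping.

apply_moves([
  {"translation": [0, 0, 0], "twist": -0.5, "hand": 0.45},
  {"translation": [-0.027, 0.015, 0], "twist": 0, "hand": 0.45},
  {"translation": [0, 0, 0.4], "twist": 0, "hand": 0.45},
  {"translation": [0, 0, 0.4], "twist": 0, "hand": 0.45},
  {"translation": [0, 0, 0.3], "twist": 0, "hand": 0.45},
  {"translation": [0, 0, 0.09], "twist": 0, "hand": 0.45},
  {"translation": [0, 0, 0], "twist": 0, "hand": 0.45},
  {"translation": [0, 0, 0], "twist": 0, "hand": 0.45},
])

```text
time: 47.55
tool_pos: [0.5557, -0.0378, 0.0718]
tool_rot: [0.001, 0.693, 0.721, 0.001]
contact_force: [-0.6, 0.8, 0.7]
gripper_width: 0.451
grasp_force: 0.0
```

```bash
python3 - <<'E'
from h import *
a,c=ringpos('gauge_c',.084);A=a.astype(int)
for v in range(250,350,15): print(v,' '.join(f'{u}:{A[v,u].sum()//3}' for u in list(range(216,240,2))+list(range(280,302,2))))
g=(A[...,2]-A[...,0]>-5)&(A.sum(2)>300)
X=np.load('X.npy');K=np.load('K.npy');cc={'camera_matrix':K,'pose':X}
for v in range(150,220,15):
    u=np.nonzero(g[v,235:280])[0]+235
    if len(u): print(v,u.min(),u.max(),atz(cc,(u.min()+u.max())/2,v,.0071).round(4))
E
```

```text
47.55 TCP [ 0.5557 -0.0378  0.0718] yaw 1.6116 [-0.6  0.8  0.7] 0.451
gauge_c 0.91 ctr 0.551 -0.0082 dia 0.1084 box [219  62] [285 353] [112.  86.  70.]
250 216:72 218:100 220:67 222:68 224:69 226:68 228:72 230:71 232:70 234:70 236:66 238:70 280:79 282:75 284:67 286:100 288:103 290:107 292:106 294:111 296:109 298:98 300:32
265 216:55 218:105 220:83 222:62 224:66 226:67 228:70 230:69 232:68 234:71 236:69 238:70 280:75 282:71 284:65 286:98 288:109 290:105 292:106 294:109 296:112 298:93 300:20
280 216:66 218:108 220:102 222:70 224:70 226:75 228:74 230:75 232:74 234:76 236:74 238:76 280:72 282:65 284:60 286:98 288:111 290:107 292:110 294:107 296:109 298:100 300:33
295 216:204 218:207 220:209 222:121 224:71 226:72 228:73 230:72 232:71 234:73 236:72 238:75 280:66 282:70 284:83 286:182 288:195 290:196 292:197 294:198 296:195 298:195 300:194
310 216:203 218:207 220:209 222:192 224:68 226:66 228:68 230:72 232:68 234:70 236:71 238:70 280:75 282:72 284:78 286:179 288:195 290:197 292:199 294:197 296:195 298:195 300:193
325 216:202 218:205 220:209 222:206 224:108 226:68 228:67 230:69 232:68 234:68 236:70 238:69 280:77 282:74 284:94 286:186 288:195 290:195 292:195 294:197 296:194 298:197 300:192
340 216:198 218:206 220:208 222:207 224:163 226:76 228:74 230:72 232:76 234:74 236:72 238:73 280:71 282:69 284:111 286:193 288:191 290:192 292:194 294:196 296:196 298:192 300:187
150 235 279 [ 0.0533 -0.0012  0.0071]
165 235 279 [ 0.0475 -0.0012  0.0071]
180 235 279 [ 0.0415 -0.0012  0.0071]
195 246 279 [0.0354 0.0009 0.0071]
210 246 259 [ 0.029  -0.003   0.0071]
```

apply_moves([
  {"translation": [0, -0.014, 0.025], "twist": -0.15, "hand": 0.45},
  {"translation": [0, 0, 0], "twist": 0, "hand": 0.45},
  {"translation": [0, 0, 0], "twist": 0, "hand": 0.4},
  {"translation": [0, 0, 0], "twist": 0, "hand": 0.35},
  {"translation": [0, 0, 0], "twist": 0, "hand": 0.3},
  {"translation": [0, 0, 0], "twist": 0, "hand": 0.2},
  {"translation": [0, 0, 0], "twist": 0, "hand": 0.1},
  {"translation": [0, 0, 0], "twist": 0, "hand": 0.1},
])

```text
time: 48.45
tool_pos: [0.5535, -0.0376, 0.0676]
tool_rot: [0.001, 0.687, 0.727, 0.001]
contact_force: [3.2, 0.5, 0.1]
gripper_width: 0.278
grasp_force: 59.1
```

apply_moves([
  {"translation": [0, 0, 0], "twist": 0, "hand": 0.1},
  {"translation": [0, 0, 0], "twist": 0, "hand": 0.1},
])

```text
time: 48.65
tool_pos: [0.5534, -0.0376, 0.0676]
tool_rot: [0.001, 0.687, 0.727, 0.001]
contact_force: [4.2, 0.2, -0.4]
gripper_width: 0.275
grasp_force: 59.1
```

apply_moves([
  {"translation": [0, 0.009, 0], "twist": 0, "hand": 0.1},
  {"translation": [0, 0, 0], "twist": 0, "hand": 0.1},
])

```text
time: 48.85
tool_pos: [0.5536, -0.0376, 0.0676]
tool_rot: [-0.0, 0.687, 0.727, -0.0]
contact_force: [0.7, -0.6, 4.1]
gripper_width: 0.274
grasp_force: 59.6
```

apply_moves([
  {"translation": [-0.03, 0, 0], "twist": 0, "hand": 0.1},
  {"translation": [-0.03, 0, 0], "twist": 0, "hand": 0.1},
  {"translation": [-0.03, 0, 0], "twist": 0, "hand": 0.1},
  {"translation": [-0.03, 0, 0], "twist": 0, "hand": 0.1},
])

```text
time: 49.25
tool_pos: [0.5538, -0.0466, 0.0677]
tool_rot: [-0.003, 0.687, 0.727, 0.002]
contact_force: [-1.3, 10.1, 8.3]
gripper_width: 0.271
grasp_force: 60.1
```

apply_moves([
  {"translation": [-0.05, 0, 0], "twist": 0, "hand": 0.1},
  {"translation": [-0.08, 0, 0], "twist": 0, "hand": 0.1},
  {"translation": [-0.1, 0, 0], "twist": 0, "hand": 0.1},
  {"translation": [-0.1, 0, 0], "twist": 0, "hand": 0.1},
  {"translation": [-0.12, 0, 0], "twist": 0, "hand": 0.1},
  {"translation": [-0.15, 0, 0], "twist": 0, "hand": 0.1},
  {"translation": [-0.05, 0, 0], "twist": 0, "hand": 0.1},
  {"translation": [0, 0, 0], "twist": 0, "hand": 0.1},
])

```text
time: 50.05
tool_pos: [0.5563, -0.1146, 0.0655]
tool_rot: [-0.001, 0.687, 0.726, -0.001]
contact_force: [-0.4, -0.2, -2.6]
gripper_width: 0.274
grasp_force: 58.8
```

```bash
python3 - <<'E'
from h import *
a,c=ringpos('blade',.0615);A=a.astype(int);np.save('w14.npy',a)
g=(A[...,2]-A[...,0]>-5)&(A.sum(2)>300)
X=np.load('X.npy');K=np.load('K.npy');cc={'camera_matrix':K,'pose':X}
for v in range(60,220,20):
    u=np.nonzero(g[v,235:280])[0]+235
    if len(u): print(v,u.min(),u.max(),atz(cc,(u.min()+u.max())/2,v,.0071).round(4))
E
```

```text
50.05 TCP [ 0.5563 -0.1146  0.0655] yaw 1.6262 [-0.4 -0.2 -2.6] 0.274
blade 0.83 ctr 0.5543 -0.0948 dia 0.1298 box [224  61] [292 362] [97. 75. 62.]
60 251 268 [ 0.0852 -0.0003  0.0071]
80 251 279 [0.0785 0.0016 0.0071]
100 240 272 [ 0.0716 -0.0016  0.0071]
120 251 266 [ 0.0645 -0.0007  0.0071]
140 251 266 [ 0.0571 -0.0007  0.0071]
160 251 266 [ 0.0495 -0.0007  0.0071]
180 253 264 [ 0.0415 -0.0007  0.0071]
200 252 264 [ 0.0333 -0.0008  0.0071]
```

apply_moves([
  {"translation": [0, 0, -0.3], "twist": 0, "hand": 0.1},
  {"translation": [0, 0, -0.45], "twist": 0, "hand": 0.1},
  {"translation": [0, 0, -0.45], "twist": 0, "hand": 0.1},
  {"translation": [0, 0, -0.4], "twist": 0, "hand": 0.1},
  {"translation": [0, 0, 0], "twist": 1, "hand": 0.1},
  {"translation": [0, 0, 0], "twist": 1, "hand": 0.1},
  {"translation": [0, 0, 0], "twist": 1, "hand": 0.1},
  {"translation": [0, 0, 0], "twist": 1, "hand": 0.1},
])

```text
time: 50.95
tool_pos: [0.5572, -0.1136, 0.2261]
tool_rot: [-0.001, 0.819, 0.574, -0.001]
contact_force: [0.1, -0.1, -2.8]
gripper_width: 0.269
grasp_force: 59.6
```

apply_moves([
  {"translation": [0, 0, 0], "twist": 1, "hand": 0.1},
  {"translation": [0, 0, 0], "twist": 1, "hand": 0.1},
  {"translation": [0, 0, 0], "twist": 1, "hand": 0.1},
  {"translation": [0, 0, 0], "twist": 1, "hand": 0.1},
  {"translation": [0, 0, 0], "twist": 1, "hand": 0.1},
  {"translation": [0, 0, 0], "twist": 1, "hand": 0.1},
  {"translation": [0, 0, 0], "twist": 1, "hand": 0.1},
  {"translation": [0, 0, 0], "twist": 1, "hand": 0.1},
])

```text
time: 51.75
tool_pos: [0.5572, -0.1135, 0.2259]
tool_rot: [-0.001, 0.978, 0.21, -0.001]
contact_force: [0.3, -0.1, -4.3]
gripper_width: 0.275
grasp_force: 59.6
```

apply_moves([
  {"translation": [0, 0, 0], "twist": 1, "hand": 0.1},
  {"translation": [0, 0, 0], "twist": 1, "hand": 0.1},
  {"translation": [0, 0, 0], "twist": 1, "hand": 0.1},
  {"translation": [0, 0, 0], "twist": 1, "hand": 0.1},
  {"translation": [0, 0, 0], "twist": 1, "hand": 0.1},
  {"translation": [0, 0, 0], "twist": 0.64, "hand": 0.1},
  {"translation": [0, 0, 0], "twist": 0, "hand": 0.1},
  {"translation": [0, 0, 0], "twist": 0, "hand": 0.1},
])

```text
time: 52.55
tool_pos: [0.5575, -0.1138, 0.2264]
tool_rot: [-0.0, 0.998, -0.068, -0.001]
contact_force: [0.8, -0.5, -3.2]
gripper_width: 0.274
grasp_force: 59.6
```

```bash
python3 - <<'E'
from h import *
a,c=ringpos('blade',.0615)
E
```

```text
52.55 TCP [ 0.5575 -0.1138  0.2264] yaw -0.1353 [ 0.8 -0.5 -3.2] 0.274
blade 0.83 ctr 0.4976 -0.1062 dia 0.2992 box [224  61] [292 362] [95. 73. 60.]
blade 0.71 ctr 0.5711 0.0197 dia 0.0435 box [ 79 161] [127 197] [158. 163. 175.]
```

apply_moves([
  {"translation": [-0.076, -0.489, 0], "twist": 0, "hand": 0.1},
  {"translation": [-0.076, -0.489, 0], "twist": 0, "hand": 0.1},
  {"translation": [-0.076, -0.489, 0], "twist": 0, "hand": 0.1},
  {"translation": [-0.076, -0.489, 0], "twist": 0, "hand": 0.1},
  {"translation": [-0.076, -0.489, 0], "twist": 0, "hand": 0.1},
  {"translation": [-0.076, -0.489, 0], "twist": 0, "hand": 0.1},
  {"translation": [-0.076, -0.489, 0], "twist": 0, "hand": 0.1},
  {"translation": [-0.076, -0.489, 0], "twist": 0, "hand": 0.1},
])

```text
time: 53.45
tool_pos: [0.5507, 0.2836, 0.2272]
tool_rot: [0.0, 0.998, -0.068, 0.0]
contact_force: [1.7, 0.4, -3.3]
gripper_width: 0.275
grasp_force: 60.4
```

apply_moves([
  {"translation": [0, 0, 0.2], "twist": 0, "hand": 0.1},
  {"translation": [0, 0, 0.4], "twist": 0, "hand": 0.1},
  {"translation": [0, 0, 0.4], "twist": 0, "hand": 0.1},
  {"translation": [0, 0, 0.2], "twist": 0, "hand": 0.1},
  {"translation": [0, 0, 0], "twist": 0, "hand": 0.1},
  {"translation": [0, 0, 0], "twist": 0, "hand": 0.1},
])

```text
time: 54.05
tool_pos: [0.5514, 0.2816, 0.1075]
tool_rot: [-0.0, 0.998, -0.068, 0.0]
contact_force: [0.4, -0.4, -2.3]
gripper_width: 0.276
grasp_force: 60.7
```

apply_moves([
  {"translation": [-0.015, 0, 0.1], "twist": 0, "hand": 0.1},
  {"translation": [0, 0, 0.04], "twist": 0, "hand": 0.1},
  {"translation": [0, 0, 0.01], "twist": 0, "hand": 0.1},
  {"translation": [0, 0, 0], "twist": 0, "hand": 0.1},
  {"translation": [0, 0, 0], "twist": 0, "hand": 0.1},
])

```text
time: 54.55
tool_pos: [0.55, 0.2818, 0.0927]
tool_rot: [-0.0, 0.998, -0.069, 0.0]
contact_force: [0.0, 0.2, -3.7]
gripper_width: 0.278
grasp_force: 60.8
```

apply_moves([
  {"translation": [0, 0, 0.01], "twist": 0, "hand": 0.1},
  {"translation": [0, 0, 0.01], "twist": 0, "hand": 0.1},
  {"translation": [0, 0, 0], "twist": 0, "hand": 0.1},
])

```text
time: 54.85
tool_pos: [0.5502, 0.2818, 0.0916]
tool_rot: [-0.0, 0.998, -0.068, 0.0]
contact_force: [-3.4, -1.5, 4.3]
gripper_width: 0.276
grasp_force: 61.8
```

apply_moves([
  {"translation": [0, 0, -0.005], "twist": 0, "hand": 0.1},
  {"translation": [0, 0, 0], "twist": 0, "hand": 0.35},
  {"translation": [0, 0, 0], "twist": 0, "hand": 0.5},
  {"translation": [0, 0, 0], "twist": 0, "hand": 0.65},
  {"translation": [0, 0, 0], "twist": 0, "hand": 0.65},
  {"translation": [0, 0, 0], "twist": 0, "hand": 0.65},
])

```text
time: 55.45
tool_pos: [0.5497, 0.2817, 0.0906]
tool_rot: [0.0, 0.998, -0.069, -0.0]
contact_force: [0.5, -0.2, 0.3]
gripper_width: 0.648
grasp_force: 0.0
```

apply_moves([
  {"translation": [0, 0, -0.2], "twist": 0, "hand": 0.65},
  {"translation": [0, 0, -0.4], "twist": 0, "hand": 0.65},
  {"translation": [0, 0, -0.5], "twist": 0, "hand": 0.65},
  {"translation": [-0.45, 0.1, -0.2], "twist": 0, "hand": 0.65},
  {"translation": [0, 0.4, 0], "twist": 0, "hand": 0.65},
  {"translation": [0, 0.4, 0], "twist": 0, "hand": 0.65},
  {"translation": [0, 0.3, 0], "twist": 0, "hand": 0.65},
  {"translation": [0, 0, 0], "twist": 0, "hand": 0.65},
])

```text
time: 56.25
tool_pos: [0.4886, 0.1665, 0.2207]
tool_rot: [0.0, 0.998, -0.07, 0.0]
contact_force: [0.9, 0.2, 0.2]
gripper_width: 0.648
grasp_force: 0.0
```

```bash
python3 - <<'E'
from h import *
s=state();print(s['time'],s['tool_pos'])
grab_frame('scene');c=get_calibration('scene')
for q in ['gauge_c','blade','screw_bar','collar_c','rest_top']:
  print(q,[(np.round(r['point'],3).tolist(),round(r['score'],2)) for r in recognise('scene',q)][:3])
a,c=ringpos('gauge_c',.108)
for q,z in [('gauge_c',.108),('screw_bar',.136),('collar_c',.066),('ring1_c',.052),('disc_c',.036)]:
  for r in regions_of('wrist',q)[:3]:
    m=r['pixels'];k=max(cv2.findContours(m.astype(np.uint8),0,1)[0],key=cv2.contourArea)
    p=np.array([atz(c,x,y,z)[:2] for x,y in k[:,0]],np.float32)*1000;t=cv2.minAreaRect(p)
    b=k[:,0];print(q,round(r['score'],2),b.min(0),b.max(0),a[m].mean(0).round(),np.round(t[0],1),np.round(t[1],1),round(t[2],1))
for n,p in [('collar',[.525,.0248,.066]),('rim',[.525,.0248,.052]),('disc',[.525,.0248,.036])]: print(n,proj(c,p).round())
E
```

```text
56.25 [0.48859865 0.16654635 0.22068128]
gauge_c [([0.571, 0.013, 0.062], 0.18)]
blade [([0.565, 0.272, 0.078], 0.57)]
screw_bar [([0.634, 0.015, 0.127], 0.64)]
collar_c [([0.561, 0.27, 0.079], 0.69), ([0.553, -0.162, 0.019], 0.58), ([0.528, 0.011, 0.061], 0.44)]
rest_top [([0.556, 0.267, 0.012], 0.71)]
56.55 TCP [0.4891 0.1698 0.2205] yaw -0.136 [1.  0.1 0.5] 0.652
gauge_c 0.94 ctr 0.5745 0.2749 dia 0.1072 box [61  0] [136 165] [71. 55. 44.]
gauge_c 0.94 [61  0] [136 165] [71. 55. 44.] [573.2 266.1] [ 46.6 103.5] 81.6
screw_bar 0.24 [378 225] [511 252] [153. 132.  97.] [445.7  50.3] [89.  19.6] 86.8
collar_c 0.88 [405  86] [457 134] [136. 141. 153.] [522.9  28.1] [41.5 36.6] 64.6
collar_c 0.5 [391  82] [410 128] [103. 104. 106.] [530.6  53.9] [ 9.6 35.7] 73.0
collar [435. 107.]
rim [427. 105.]
disc [418. 104.]
```

```bash
python3 -c "
from plant import job_done;print(job_done())"
```

```text
the job is handed in; nothing more can be done
None
```

The job is handed in. The guide disc, both 50 mm forming rings I found (no third on the bench) and the collar are on the post, the screw is at about 3.71 rad with an estimated 3 N nip on the blade, and the gauge stands back on its rest. The nip comes from the screw angle and one camera check that the roll met the blade. I did not re-check the screw setting or the rings under the collar after drawing the gauge out.

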